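# Top up the coach-screw feeder

### The job

The screw feeder is running low. Open the wooden box without forcing it - lift the sliding lid over the front lip, then draw it out - and lay the lid flat on the bench, finger bar up. Then load the box's two coach screws into the sloping feed rail, so that each hangs in the slot by its head, point down, and slides down behind the two already waiting there, which stay in the rail; leave the other things on the bench alone.

Things in the scene. Friction and masses are not known exactly. Their poses are not given: they have to be found in the camera images.
- rail: fixed feed rail: two polished, very slippery steel bars, each 285 long x 10 wide x 8 mm thick, with a 14.4 mm open slot between, sloping 17 deg. Origin: mid-slot, level with the bars' top faces, about 160 mm above the bench; x runs DOWN the slope along the slot, y across, z square to the bars, upward. Bars from x = -145 to +140 mm, upper end open. Screws hang in the slot by their heads and slide down by themselves
- rail_load (a point): middle of the open loading stretch of the rail, at rail x = -75 mm (same axes as the rail): from x = -135 to -10 mm nothing stands above the bars, and nothing is in the slot or under it; a screw let go with its point well down through the slot drops until its head rests on the bars. Round legs of 12 mm, 16 mm to either side of the slot's middle, hold up the bars at x = -110 and +100 mm
- rail_stop (a point): slot's middle at the aluminium stop block, rail x = +140 mm, where the lowest screw waits; the next ones queue some 20 mm apart up the slope. A keeper strap 8 mm wide runs 16 mm above the bars from rail x = +5 mm to the block, on a yoke 44 mm wide and 22 mm high at x = +30 mm; heads pass under it
- screw1_centre (a point): half-way point of a steel coach screw, 85 g, lying on the box floor: hexagon head 19 mm across flats, 8 mm thick; shank 12 mm thick, 80 mm long, last 18 mm tapering to a point. z runs along the screw to the head: head underside at z = +36, head top +44, point -44 mm. The shank lies about 8 mm above the floor. The two screws lie side by side, about 65 mm apart, heads at opposite ends
- screw1_head (a point): middle of the underside of that screw's head, where the shank begins; same axes
- screw2_centre (a point): the same point of the second, identical coach screw in the box
- screw2_head (a point): middle of the underside of the second screw's head; same axes
- screw3_head (a point): middle of the underside of the head of the lower of two like screws already hanging in the rail, against the stop
- screw4_head (a point): the same of the other screw already hanging there, next up the slope
- box_floor (a point): centre of the inner floor of the open-topped wooden slide-lid box, fixed to the bench, floor 6 mm above the bench. x across the box, y from its low front wall (-y side, where the lid is drawn out) to its back wall, z up. Inside 162 mm (x) by 122 mm (y); side walls 11 mm thick, their tops (and the back wall's) 49 mm above this floor; the lid lies on ledges 30 mm above it
- box_lip (a point): middle of the top edge of the lip on the box's front wall; same axes as the box. The lip is 5 mm thick and stands 4 mm above the ledges, just in front of the lid's front edge. The side grooves give the lid 8 mm of play upward; they are covered only along the back 80 mm of the box, so a lid drawn forward more than 85 mm is free to be lifted away
- lid_grip (a point): centre of the finger bar on the loose lid: bar 60 mm along x, 12 mm thick (y), 20 mm high, standing on the lid near its front edge. Axes as the box's while closed. Lid: plywood 171 (x) by 124 (y) by 6 mm, about 120 g; its underside lies 16 mm below this point, its top face 10 mm; front edge 22 mm to -y, back edge 102 mm to +y. Raised 5 to 7 mm it clears the lip and slides to -y
- glue: bystander: standing white glue bottle with a blue nozzle, 62 mm square, 167 mm tall; origin under its centre
- sander: bystander: cork sanding block 110 x 65 x 34 mm; origin under its centre
- arc: bystander: curved laminated wood piece about 185 mm long, 36 mm thick, 40 mm high; origin under its middle
Things that resemble listed ones, but are neither listed nor needed, are in the scene too. Of the things like the part that bears box_floor, leave any that is orange or yellow; of the rest the larger one is meant.

How it is judged:
At the end, for the whole second after the job is handed in: all four screws hang by their heads in the rail slot, points down (within 0.5 rad of vertical, head underside within 5 mm of the slot middle and 8 mm of the bars), below x = +35 mm on the rail; the lid lies flat on the bench, bar up (bar centre under 21 mm high, tilt under 0.1 rad) (angle between each of screw1_head, screw2_head, screw3_head, screw4_head's own z axis and vertical below 0.5 rad and x of each of screw1_head, screw2_head, screw3_head, screw4_head in the frame of rail above 0.035 m and y of screw1_head in the frame of rail between -0.005 and 0.005 m and z of screw1_head in the frame of rail between -0.005 and 0.008 m and y of screw2_head in the frame of rail between -0.005 and 0.005 m and z of screw2_head in the frame of rail between -0.005 and 0.008 m and y of screw3_head in the frame of rail between -0.005 and 0.005 m and z of screw3_head in the frame of rail between -0.005 and 0.008 m and y of screw4_head in the frame of rail between -0.005 and 0.005 m and z of screw4_head in the frame of rail between -0.005 and 0.008 m and height (world z) of lid_grip below 0.021 m and angle between lid_grip's own z axis and vertical below 0.1 rad); the robot touches nothing.
It fails at once if the glue is knocked about (moved more than 30 mm or tipped) (distance of glue from where it was at the start of the episode above 0.03 m or angle between glue's own z axis and vertical above 0.4 rad).
It fails at once if the sander is knocked about (moved more than 30 mm or tipped) (distance of sander from where it was at the start of the episode above 0.03 m or angle between sander's own z axis and vertical above 0.4 rad).
It fails at once if the arc is knocked about (moved more than 30 mm or tipped) (distance of arc from where it was at the start of the episode above 0.03 m or angle between arc's own z axis and vertical above 0.4 rad).
It fails at once if the lid is forced (pressed or pulled against the box with over 60 N) (contact force between lid and box above 60 N).
It also fails if it takes over 67 s, if anything falls off the work surface, if the arm or the gripper's body presses on something with over 40 N, if the wrist force passes 120 N, or if a joint passes its speed limit or range.

### The arm

A 6-joint arm with a two-finger parallel gripper is mounted at the origin on the work surface. World frame = base frame: x ahead of the robot, y to its left, z up, the work surface at z = 0. Lengths are in m, angles in rad, forces in N, time in s.
With the tool pointing down it reaches from about 0.225 to 0.875 m from the base axis. Payload 3.4 kg.
Tool frame: the origin (TCP) lies at the very end of the fingers, on their centre line; the grasp point (between the pads) lies 19 mm behind it (manip.grasp_offset is the distance from the TCP to the grasp point, in m); x points along the fingers, y is the direction in which the jaws open and shut, and the axes are right-handed (so a half turn about x gives the same grasp; the last joint's range is limited). The gripper opens to 85 mm and grips with 20 to 120 N. Pads are 22 mm wide; open, the fingers measure 114 mm over their backs; the gripper's body (76 mm by 85 mm) begins 54 mm behind the grasp point. The pads swing forward as they close: fully open they stand 13 mm farther back than shut.
Start: joints at [1.137, 0.276, 1.505, -0, 1.361, -0.121], TCP at [0.177, 0.547, 0.231] pointing down, gripper open.
Joint ranges: [-2.89, 2.89], [-0.75, 2.08], [0.22, 2.7], [-1.18, 4.32], [0.11, 2.71], [-2.7, 2.7]. Speed limits (rad/s): [2.57, 2.57, 3.14, 3.14, 3.14, 3.14].

### API

Orientations are given as a unit quaternion [w, x, y, z].
In Python, from rig import manip gives the robot as it stands.
- The arm moves only by the tool step_arm, never from a script. Its argument "increments" is a list of rows, each an object with "grip": the opening, from 0 (shut) to 1 (fully open); "delta_pos": the shift along the world's x, y, z in m, a list of three; "twist": the turn about the world's z in degrees. A call has 1 to 10 rows; each row shifts and turns the commanded pose from where the row before left it; what a row does not reach is not made up. A row lasts 1/12 s, in which the tool goes at most 41.7 mm and 7.16 degrees, less where a joint would pass 70% of its speed; a pose out of reach is approached as far as the arm can. A call with a gripper value outside its range is refused whole. The fingers move at their own pace and stop on an object; "force" is the grip in N (left out, the last holds). Time passes only in rows, so rows that do not move let the fingers close. It gives the time, the measured TCP pose, the force and the opening at its end, in the units of the state.
- manip.get_state(): the state, without advancing time (a new reading comes with each control period).
- manip.get_image(name): name is "scene" or "side" or "wrist"; returns a dict with "img" (384x512x3 uint8, red, green, blue), "fx", "fy", "cx", "cy" (pixels), "rvec" (rotation vector, rad) and "tvec" (3), from world to camera coordinates, as OpenCV has them; the wrist camera has in their place "mount" (4x4, takes a point from camera to tool coordinates, whose origin is the TCP and whose axes are the tool frame's). Camera axes: x right, y down, z forward; pixel columns grow to the right and rows downward; lengths in m; the calibration is good to about 2 mm. A picture is of the moment at which its call begins: read the wrist's pose just before it. There is no depth.
- manip.sign_off(): hands the job in, once; it reports no verdict.
The state is a dict: "clock": time; "qpos": joint angles; "qd": joint speeds; "effort": joint torques, N m; "position": TCP position; "ee_rot": TCP orientation; "contact_force": force on the tool from outside, world axes, zero at the start; "moment": the same for the moment, N m; "width": finger opening in m.
Only numpy, scipy, OpenCV 4.12 (cv2) and the standard library are available. Lean on these libraries where they do the work, as an engineer would, in place of code of your own. Each camera call takes 0.05 s, during which the arm holds its last target. There are 200 camera calls.

## Working session

There is one attempt and no reset: what is moved stays moved. The work goes in short steps, Python scripts to look and compute and a tool call to move; the robot and the scene stay as the last step left them, time stands still between calls to the robot, and variables do not carry over. Pictures are saved under pics/ and viewed, about 8 in all and at most 12, crops included, and the job is handed in when it is done.

Besides the shell and the picture viewer there is one more tool, called after ">>>" by a JSON object that holds its "method" and its "body". step_arm: Moves the arm, as the interface text tells. Its arguments: {"type":"object","properties":{"increments":{"type":"array"},"force":{"type":"number"}},"required":["increments"]}

```bash
mkdir -p pics; ls
cat > h.py <<'E'
import numpy as np, cv2, pickle
from rig import manip
def save(n,f):
    s=manip.get_state(); d=manip.get_image(n); d['state']=s
    pickle.dump(d,open(f'pics/{f}.pkl','wb')); cv2.imwrite(f'pics/{f}.png',cv2.cvtColor(d['img'],cv2.COLOR_RGB2BGR)); return d
def cam(d):
    K=np.array([[d['fx'],0,d['cx']],[0,d['fy'],d['cy']],[0,0,1]])
    if 'mount' in d:
        from scipy.spatial.transform import Rotation as R
        s=d['state'];q=s['ee_rot'];T=np.eye(4);T[:3,:3]=R.from_quat([q[1],q[2],q[3],q[0]]).as_matrix();T[:3,3]=s['position']
        M=np.linalg.inv(T@np.array(d['mount']));return K,M[:3,:3],M[:3,3]
    return K,cv2.Rodrigues(np.array(d['rvec'],float))[0],np.array(d['tvec'],float).ravel()
def ray(d,u,v):
    K,R,t=cam(d);return -R.T@t,R.T@np.linalg.inv(K)@[u,v,1]
def onz(d,u,v,z):
    o,r=ray(d,u,v);return o+r*(z-o[2])/r[2]
def proj(d,P):
    K,R,t=cam(d);p=(np.atleast_2d(P)@R.T+t)@K.T;return p[:,:2]/p[:,2:]
def tri(obs):
    A=0;b=0
    for d,u,v in obs:
        o,r=ray(d,u,v);r=r/np.linalg.norm(r);M=np.eye(3)-np.outer(r,r);A=A+M;b=b+M@o
    return np.linalg.solve(A,b)
def load(f): return pickle.load(open(f'pics/{f}.pkl','rb'))
E
python3 - <<'E'
from h import *
a=save('scene','s0');b=save('side','d0');c=save('wrist','w0')
im=np.vstack([a['img'],b['img']])[:,:,::-1]
cv2.imwrite('pics/c0.png',cv2.resize(np.hstack([a['img'],b['img']])[:,:,::-1],(800,300)))
for d in(a,b,c):
  K,R,t=cam(d);print(K[0,0],-R.T@t,R[2])
print(c['state'])
E
```

```text
pics
365.5898050298084 [1.04958507 0.41013892 0.86040911] [-0.50850133 -0.46685347 -0.72351519]
476.83629090733103 [ 0.39999168 -1.2747591   1.09275693] [ 0.09496927  0.7794907  -0.6191729 ]
336.28575552492816 [0.10520707 0.57104457 0.37321119] [ 0.27899478 -0.0922502  -0.95585135]
{'clock': 0.1, 'qpos': array([ 1.13700010e+00,  2.76551639e-01,  1.50602248e+00,  6.41852126e-06,
        1.36069497e+00, -1.21000797e-01]), 'qd': array([ 0.00169827, -0.00123209, -0.00460625, -0.00066514, -0.00051536,
        0.00074551]), 'effort': array([ 1.48421415e-03, -4.17696118e+01, -2.46405172e+01, -1.15347048e-04,
        5.71684606e-03,  3.62072996e-06]), 'position': array([0.17674129, 0.5466646 , 0.23050852]), 'ee_rot': array([ 0.69831162,  0.10957058,  0.69864052, -0.11070947]), 'contact_force': array([-0.08623747, -0.35864916, -0.75908648]), 'moment': array([-0.02001354,  0.03534115, -0.05629579]), 'width': 0.08510513373112379}
```

View pics/s0.png

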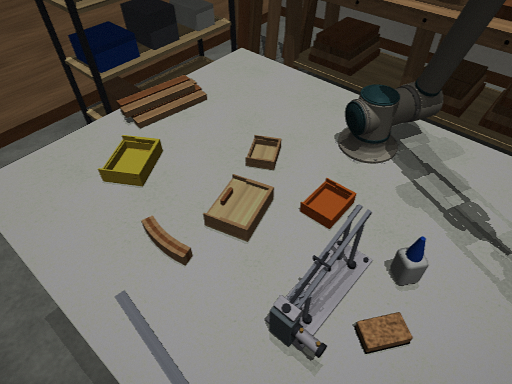

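View pics/d0.png

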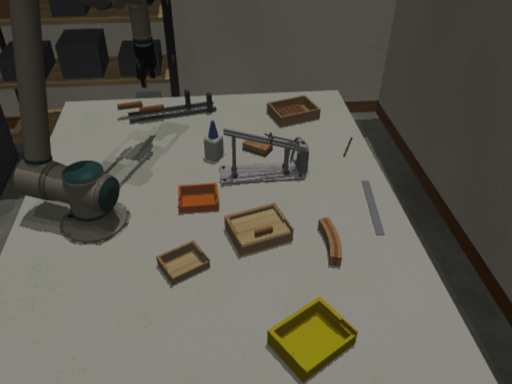

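Scene view: yellow box (132,160), small wooden box (264,151), wooden box with lid and finger bar (240,206) and orange box (328,202). The side view adds a slatted tray at (293,110). The meant one is the larger wooden box with the lid at (240,206), since colour rules out the yellow and orange ones and the other wooden box is smaller. I'll confirm that with an enlarged crop.

Run:
```python
from h import *
a=load('s0')['img'][165:365,195:405,::-1];b=load('d0')['img'][110:270,210:325,::-1]
A=cv2.resize(a,None,fx=2,fy=2,interpolation=3);B=cv2.resize(b,None,fx=3,fy=2.5,interpolation=3)
print(A.shape,B.shape)
A=cv2.resize(a,(441,420),interpolation=3);B=cv2.resize(b,(345,480),interpolation=3)
A=cv2.copyMakeBorder(A,0,60,0,0,0)
cv2.imwrite('pics/c1.png',np.hstack([A,B]))
```

```text
(400, 420, 3) (400, 345, 3)
```

View pics/c1.png

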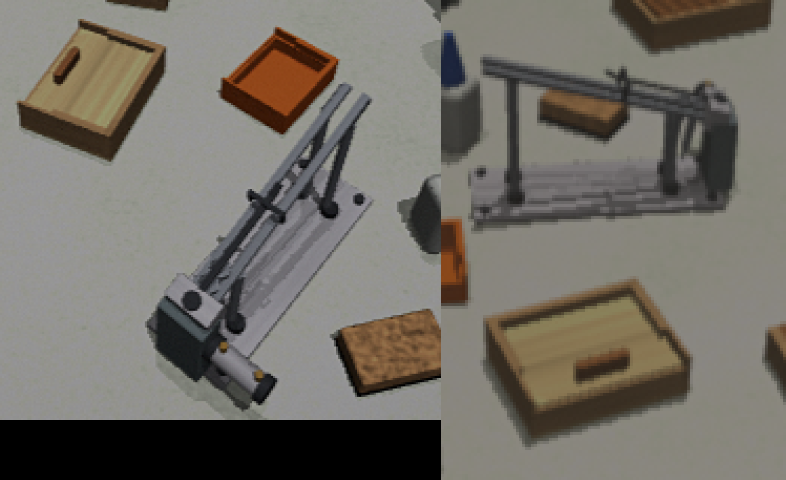

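The crop confirms it: pale wooden box with lid, bar at scene pixel (227,196), front wall toward the scene's left. The rail's upper end is at scene pixels about (364,210), and the stop block at about (285,322).

Run:
```python
from h import *
a=load('s0');b=load('d0')
A=lambda u,v:(195+u/2.1,165+v/2.1); B=lambda u,v:(210+(u-441)/3,110+v/3)
np.set_printoptions(precision=4,suppress=True)
print('bar',tri([(a,*A(67,65)),(b,*B(602,364))]))
for p in [(82,22),(165,45),(20,103),(110,150)]: print('box corner@.055',onz(a,*A(*p),.055))
for p in [(486,320),(635,282),(690,358),(530,410)]: print('box corner side',onz(b,*B(*p),.055))
print('rail up',onz(a,*A(358,93),.202),onz(b,*B(484,62),.202))
print('keep yoke',onz(a,*A(265,205),.17),'stop',onz(a,*A(207,275),.12),onz(b,*B(710,100),.12))
for n,p in dict(glue=(408,268),sander=(384,335)).items(): print(n,onz(a,*p,0.0))
K,R,t=cam(a)
```

```text
bar [ 0.5581 -0.1658  0.0503]
box corner@.055 [ 0.4819 -0.2079  0.055 ]
box corner@.055 [ 0.4367 -0.0823  0.055 ]
box corner@.055 [ 0.6522 -0.1605  0.055 ]
box corner@.055 [ 0.6291 -0.0138  0.055 ]
box corner side [ 0.4405 -0.0885  0.055 ]
box corner side [ 0.6127 -0.0403  0.055 ]
box corner side [ 0.6531 -0.1719  0.055 ]
box corner side [ 0.4767 -0.2323  0.055 ]
rail up [0.4637 0.2195 0.202 ] [0.4611 0.2123 0.202 ]
keep yoke [0.6343 0.2165 0.17  ] stop [0.7143 0.2061 0.12  ] [0.7451 0.2293 0.12  ]
glue [0.3921 0.3534 0.    ]
sander [0.5982 0.3934 0.    ]
```

>>> {"method": "step_arm", "body": {"increments": [{"grip": 1, "delta_pos": [0, 0, 0.04], "twist": -7}, {"grip": 1, "delta_pos": [0, 0, 0.04], "twist": -7}, {"grip": 1, "delta_pos": [0.013, -0.023, 0.03], "twist": -7}, {"grip": 1, "delta_pos": [0.02, -0.034, 0.01], "twist": -7}, {"grip": 1, "delta_pos": [0.02, -0.034, 0.01], "twist": -7}, {"grip": 1, "delta_pos": [0.02, -0.034, 0.01], "twist": -7}, {"grip": 1, "delta_pos": [0.02, -0.034, 0.01], "twist": -7}, {"grip": 1, "delta_pos": [0.02, -0.034, 0.01], "twist": -7}, {"grip": 1, "delta_pos": [0.02, -0.034, 0.01], "twist": -7}, {"grip": 1, "delta_pos": [0.02, -0.034, 0], "twist": -7}]}}

```text
clock: 0.98
position: [0.3309, 0.2848, 0.4032]
ee_rot: [0.508, 0.494, 0.507, -0.491]
contact_force: [0.6, 1.3, 0.1]
width: 0.0854
```

>>> {"method": "step_arm", "body": {"increments": [{"grip": 1, "delta_pos": [0.02, -0.034, 0], "twist": -7}, {"grip": 1, "delta_pos": [0.02, -0.034, 0], "twist": -7}, {"grip": 1, "delta_pos": [0.02, -0.034, 0], "twist": -7}, {"grip": 1, "delta_pos": [0.02, -0.034, 0], "twist": -7}, {"grip": 1, "delta_pos": [0.02, -0.034, 0], "twist": -7}, {"grip": 1, "delta_pos": [0.02, -0.034, 0], "twist": -7}, {"grip": 1, "delta_pos": [0.02, -0.034, 0], "twist": -7}, {"grip": 1, "delta_pos": [0.02, -0.034, 0], "twist": -7}, {"grip": 1, "delta_pos": [0.02, -0.034, 0], "twist": -7}, {"grip": 1, "delta_pos": [0.02, -0.034, 0], "twist": -7}]}}

```text
clock: 1.82
position: [0.5304, -0.0558, 0.4011]
ee_rot: [-0.133, -0.694, -0.133, 0.695]
contact_force: [-0.2, 1.0, -0.7]
width: 0.0854
```

Run:
```python
from h import *
c=save('wrist','w1');s=c['state'];print(s['clock'],s['position'],s['ee_rot'],s['qpos'])
cv2.imwrite('pics/w1b.png',cv2.resize(c['img'][:,:,::-1],(768,576),interpolation=3))
```

```text
1.8167 [ 0.53039272 -0.05581031  0.40106736] [-0.1330253  -0.69436111 -0.13321486  0.69456514] [-2.35423200e-01  1.65234502e-01  1.24513019e+00  1.26968359e-04
  1.73160134e+00  9.56612648e-01]
```

View pics/w1b.png

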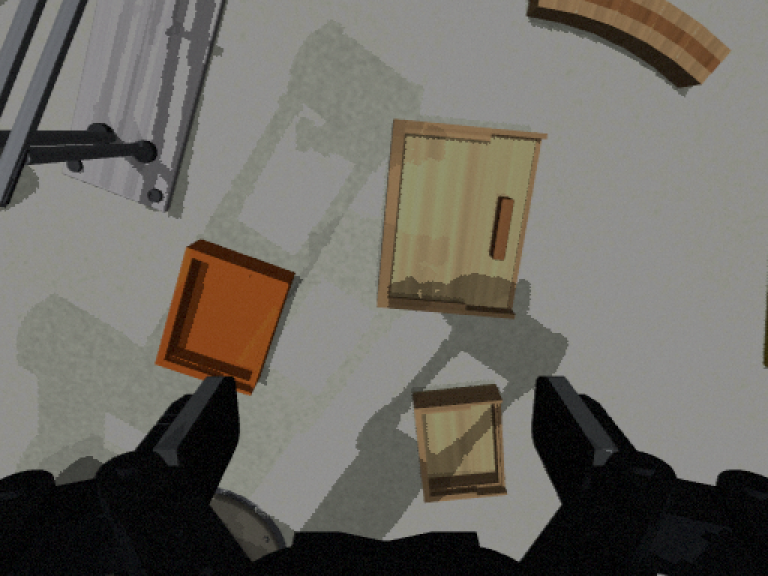

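The wrist view shows the box (corners 395,120 / 547,135 / 515,316 / 378,306), the bar (502,228), the arc at upper right and the small box below. The bench to the right (-y side) is free.

Run:
```python
from h import *
np.set_printoptions(precision=4,suppress=True)
c=load('w1');W=lambda u,v:(u/1.5,v/1.5)
q=[onz(c,*W(*p),.062)[:2] for p in [(504,197),(514,198),(500,260),(489,258)]];print('bar',np.mean(q,0),q, np.degrees(np.arctan2(*(q[1]-q[2])[::-1])))
bc=[onz(c,*W(*p),.055)[:2] for p in [(395,120),(547,135),(515,316),(378,306)]];print('box',np.mean(bc,0),bc)
for i in range(4):
  e=bc[(i+1)%4]-bc[i];print(np.linalg.norm(e),np.degrees(np.arctan2(e[1],e[0])))
for n,p in dict(arc1=(690,95),arc2=(530,12),sb=(505,495),yel=(765,365)).items(): print(n,onz(c,*W(*p),0))
print('bar in scene/side',proj(load('s0'),[*np.mean(q,0),.062]),proj(load('d0'),[*np.mean(q,0),.062]))
```

```text
bar [ 0.5583 -0.1645] [array([ 0.5867, -0.1534]), array([ 0.5893, -0.1626]), array([ 0.5297, -0.1764]), array([ 0.5275, -0.1655])] 12.986765983008413
box [ 0.5462 -0.1252] [array([ 0.613 , -0.0316]), array([ 0.6527, -0.1676]), array([ 0.4806, -0.2186]), array([ 0.4386, -0.0832])]
0.14167353636523203 -73.70678581416344
0.17952731161328783 -163.5052027532008
0.14173963935576828 107.23028406157867
0.18184518183075932 16.477372672641227
arc1 [ 0.7465 -0.2999  0.    ]
arc2 [ 0.7543 -0.1162  0.    ]
sb [ 0.2404 -0.3363  0.    ]
yel [ 0.5206 -0.5423  0.    ]
bar in scene/side [[226.4995 193.7739]] [[263.3693 228.195 ]]
```

>>> {"method": "step_arm", "body": {"increments": [{"grip": 0.5, "delta_pos": [0.009, -0.036, -0.01], "twist": -5.1}, {"grip": 0.5, "delta_pos": [0.009, -0.036, -0.01]}, {"grip": 0.5, "delta_pos": [0.01, -0.037, -0.01]}, {"grip": 0.5, "delta_pos": [0, 0, -0.041]}, {"grip": 0.5, "delta_pos": [0, 0, -0.041]}, {"grip": 0.5, "delta_pos": [0, 0, -0.041]}, {"grip": 0.5, "delta_pos": [0, 0, -0.041]}, {"grip": 0.5, "delta_pos": [0, 0, -0.041]}, {"grip": 0.5, "delta_pos": [0, 0, -0.041]}, {"grip": 0.5, "delta_pos": [0, 0, -0.041]}]}}

```text
schema error: expected keys grip, delta_pos, twist
```

>>> {"method": "step_arm", "body": {"increments": [{"grip": 0.5, "delta_pos": [0, 0, -0.014]}, {"grip": 0.5, "delta_pos": [0, 0, -0.0]}, {"grip": 0.5, "delta_pos": [0, 0, 0]}]}}

```text
schema error: expected keys grip, delta_pos, twist
```

Run:
```python
from h import *
c=save('wrist','w2');s=c['state'];print(s['clock'],s['position'],s['ee_rot'],s['contact_force'],s['width'])
cv2.imwrite('pics/w2b.png',cv2.resize(c['img'][:,:,::-1],(640,480),interpolation=3))
```

```text
1.8667 [ 0.53462853 -0.06275247  0.39933398] [-0.13225741 -0.69509612 -0.12723618  0.69509734] [ 3.73340496 -3.83276913  0.78875283] 0.0852536189164989
```

View pics/w2b.png

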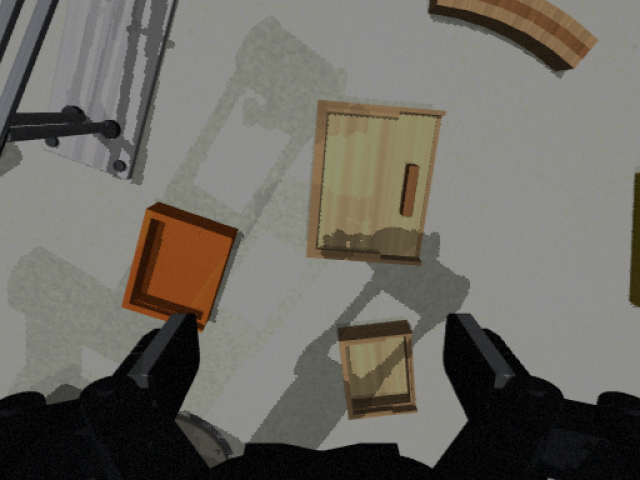

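That call was refused, so this picture only repeats the previous view. Reissuing with all the keys.

>>> {"method": "step_arm", "body": {"increments": [{"grip": 0.5, "delta_pos": [0.009, -0.037, -0.01], "twist": -5.1}, {"grip": 0.5, "delta_pos": [0.009, -0.037, -0.01], "twist": 0}, {"grip": 0.5, "delta_pos": [0.01, -0.037, -0.01], "twist": 0}, {"grip": 0.5, "delta_pos": [0, 0, -0.041], "twist": 0}, {"grip": 0.5, "delta_pos": [0, 0, -0.041], "twist": 0}, {"grip": 0.5, "delta_pos": [0, 0, -0.041], "twist": 0}, {"grip": 0.5, "delta_pos": [0, 0, -0.041], "twist": 0}, {"grip": 0.5, "delta_pos": [0, 0, -0.041], "twist": 0}, {"grip": 0.5, "delta_pos": [0, 0, -0.041], "twist": 0}, {"grip": 0.5, "delta_pos": [0, 0, -0.03], "twist": 0}]}}

```text
clock: 2.75
position: [0.5558, -0.1634, 0.0919]
ee_rot: [-0.104, -0.698, -0.106, 0.701]
contact_force: [0.1, -0.2, -0.8]
width: 0.0429
```

>>> {"method": "step_arm", "body": {"increments": [{"grip": 0.5, "delta_pos": [0, 0, 0], "twist": 0}, {"grip": 0.5, "delta_pos": [0, 0, 0], "twist": 0}]}}

```text
clock: 2.92
position: [0.5569, -0.164, 0.0942]
ee_rot: [-0.104, -0.698, -0.105, 0.701]
contact_force: [-0.8, 0.2, 1.5]
width: 0.043
```

Run:
```python
from h import *
c=save('wrist','w3');s=c['state'];print(s['clock'],s['position'],s['ee_rot'],s['contact_force'],s['width'])
p=np.array([.5583,-.1645]);u=np.array([.958,.286]);v=np.array([-.286,.958])
for a,b in [(30,6),(30,-6),(-30,-6),(-30,6)]: print(proj(c,[*(p+(u*a+v*b)/1000),.062]))
im=c['img'].astype(int)
m=((im[:,:,0]-im[:,:,2]>60)&(im[:,:,0]<170)&(im[:,:,0]>70)).astype(np.uint8)
n,l,st,ce=cv2.connectedComponentsWithStats(m)
for i in range(1,n):
  if st[i,4]>150: print(st[i],ce[i])
```

```text
2.9167 [ 0.55686316 -0.16396332  0.09418143] [-0.1038721  -0.69811622 -0.10542355  0.70052138] [-0.82860545  0.17003984  1.50043963] 0.04295088693257148
[[249.84898103 173.62870321]]
[[272.27178891 173.77245847]]
[[270.25847905 272.77701883]]
[[249.8562207  272.64145876]]
[  38   49  180   89 3143] [91.96309259 76.00922685]
[172  51  47   9 198] [197.11111111  54.25252525]
[257  51  64  11 560] [292.325   56.2875]
[306  69  10  33 228] [310.12280702  84.51315789]
[  60  167   33  116 1804] [ 75.91796009 225.77549889]
[254 175  20  56 640] [262.159375 196.03125 ]
[197 336  55  14 472] [217.65889831 343.75      ]
```

>>> {"method": "step_arm", "body": {"increments": [{"grip": 0.4, "delta_pos": [0, 0, -0.03], "twist": 0}, {"grip": 0.3, "delta_pos": [0, 0, -0.018], "twist": 0}, {"grip": 0.25, "delta_pos": [0, 0, 0], "twist": 0}, {"grip": 0.2, "delta_pos": [0, 0, 0], "twist": 0}], "force": 40}}

```text
clock: 3.3
position: [0.5592, -0.1652, 0.0492]
ee_rot: [0.105, 0.7, 0.104, -0.699]
contact_force: [-0.1, -0.7, 0.5]
width: 0.0171
```

>>> {"method": "step_arm", "body": {"increments": [{"grip": 0.1, "delta_pos": [0, 0, 0], "twist": 0}, {"grip": 0.0, "delta_pos": [0, 0, 0], "twist": 0}, {"grip": 0.0, "delta_pos": [0, 0, 0], "twist": 0}, {"grip": 0.0, "delta_pos": [0, 0, 0], "twist": 0}], "force": 40}}

```text
clock: 3.63
position: [0.5599, -0.1656, 0.0499]
ee_rot: [0.105, 0.701, 0.103, -0.698]
contact_force: [-0.2, -0.5, 7.2]
width: 0.0108
```

>>> {"method": "step_arm", "body": {"increments": [{"grip": 0.0, "delta_pos": [0, 0, 0], "twist": 0}, {"grip": 0.0, "delta_pos": [0, 0, 0], "twist": 0}], "force": 50}}

```text
clock: 3.8
position: [0.5599, -0.1656, 0.05]
ee_rot: [0.105, 0.701, 0.103, -0.698]
contact_force: [-0.2, 0.5, 7.0]
width: 0.0104
```

>>> {"method": "step_arm", "body": {"increments": [{"grip": 0.0, "delta_pos": [0, 0, 0.002], "twist": 0}, {"grip": 0.0, "delta_pos": [0, 0, 0.001], "twist": 0}, {"grip": 0.0, "delta_pos": [0, 0, 0.001], "twist": 0}, {"grip": 0.0, "delta_pos": [0, 0, 0], "twist": 0}]}}

```text
clock: 4.13
position: [0.5583, -0.1652, 0.0516]
ee_rot: [0.105, 0.7, 0.104, -0.699]
contact_force: [0.9, -0.4, -1.8]
width: 0.0109
```

>>> {"method": "step_arm", "body": {"increments": [{"grip": 0.0, "delta_pos": [0, 0, 0.002], "twist": 0}, {"grip": 0.0, "delta_pos": [0, 0, 0], "twist": 0}]}}

```text
clock: 4.3
position: [0.5582, -0.1651, 0.0534]
ee_rot: [0.104, 0.699, 0.104, -0.699]
contact_force: [1.6, -1.6, -2.1]
width: 0.0101
```

>>> {"method": "step_arm", "body": {"increments": [{"grip": 0.0, "delta_pos": [0, 0, 0.0015], "twist": 0}, {"grip": 0.0, "delta_pos": [0, 0, 0], "twist": 0}]}}

```text
clock: 4.47
position: [0.5581, -0.165, 0.0549]
ee_rot: [0.104, 0.699, 0.104, -0.699]
contact_force: [2.1, -0.6, -1.5]
width: 0.0111
```

Run:
```python
from h import *
s=manip.get_state();print(s['position'],s['contact_force'],s['moment'])
c=save('side','d1');b=load('d0')
im=np.hstack([x['img'][190:265,215:305,::-1] for x in(b,c)])
cv2.imwrite('pics/c2.png',cv2.resize(im,(780,325),interpolation=3))
```

```text
[ 0.55814055 -0.16500844  0.05491973] [ 2.07967264 -0.62955822 -1.49123593] [-0.32075048 -0.17820787 -0.18853837]
```

>>> {"method": "step_arm", "body": {"increments": [{"grip": 0.0, "delta_pos": [0, 0, 0.001], "twist": 0}, {"grip": 0.0, "delta_pos": [0, 0, 0], "twist": 0}]}}

```text
clock: 4.68
position: [0.5581, -0.165, 0.0559]
ee_rot: [0.104, 0.699, 0.104, -0.699]
contact_force: [2.5, -1.4, -2.6]
width: 0.0105
```

>>> {"method": "step_arm", "body": {"increments": [{"grip": 0.0, "delta_pos": [0.0009, -0.0029, 0], "twist": 0}, {"grip": 0.0, "delta_pos": [0.0009, -0.0029, 0], "twist": 0}, {"grip": 0.0, "delta_pos": [0.0009, -0.0029, 0], "twist": 0}, {"grip": 0.0, "delta_pos": [0, 0, 0], "twist": 0}]}}

```text
clock: 5.02
position: [0.5609, -0.1741, 0.0558]
ee_rot: [0.104, 0.699, 0.104, -0.699]
contact_force: [1.5, 0.2, -1.9]
width: 0.0104
```

>>> {"method": "step_arm", "body": {"increments": [{"grip": 0.0, "delta_pos": [0.0029, -0.0096, 0], "twist": 0}, {"grip": 0.0, "delta_pos": [0.0029, -0.0096, 0], "twist": 0}, {"grip": 0.0, "delta_pos": [0.0029, -0.0096, 0], "twist": 0}, {"grip": 0.0, "delta_pos": [0.0029, -0.0096, 0], "twist": 0}, {"grip": 0.0, "delta_pos": [0.0029, -0.0096, 0], "twist": 0}, {"grip": 0.0, "delta_pos": [0.0029, -0.0096, 0], "twist": 0}, {"grip": 0.0, "delta_pos": [0.0029, -0.0096, 0], "twist": 0}, {"grip": 0.0, "delta_pos": [0.0029, -0.0096, 0], "twist": 0}]}}

```text
clock: 5.68
position: [0.584, -0.2516, 0.0557]
ee_rot: [-0.104, -0.699, -0.104, 0.7]
contact_force: [0.6, 0.6, -1.4]
width: 0.0104
```

>>> {"method": "step_arm", "body": {"increments": [{"grip": 0.0, "delta_pos": [0.0029, -0.0096, 0.002], "twist": 0}, {"grip": 0.0, "delta_pos": [0.0029, -0.0096, 0.004], "twist": 0}, {"grip": 0.0, "delta_pos": [0.002, -0.012, 0.004], "twist": 0}, {"grip": 0.0, "delta_pos": [0.001, -0.012, 0], "twist": 0}, {"grip": 0.0, "delta_pos": [0.001, -0.012, 0], "twist": 0}, {"grip": 0.0, "delta_pos": [0, -0.012, 0], "twist": 0}, {"grip": 0.0, "delta_pos": [0, -0.012, 0], "twist": 0}, {"grip": 0.0, "delta_pos": [0, 0, -0.012], "twist": 0}, {"grip": 0.0, "delta_pos": [0, 0, -0.012], "twist": 0}, {"grip": 0.0, "delta_pos": [0, 0, -0.012], "twist": 0}]}}

```text
clock: 6.52
position: [0.5927, -0.3289, 0.028]
ee_rot: [-0.104, -0.699, -0.105, 0.7]
contact_force: [0.1, 0.7, -2.0]
width: 0.0105
```

>>> {"method": "step_arm", "body": {"increments": [{"grip": 0.0, "delta_pos": [0, 0, -0.006], "twist": 0}, {"grip": 0.0, "delta_pos": [0, 0, -0.004], "twist": 0}, {"grip": 0.0, "delta_pos": [0, 0, -0.003], "twist": 0}, {"grip": 0.0, "delta_pos": [0, 0, 0], "twist": 0}]}}

```text
clock: 6.85
position: [0.5934, -0.3289, 0.0159]
ee_rot: [-0.104, -0.699, -0.105, 0.7]
contact_force: [-0.6, -0.3, -1.2]
width: 0.0105
```

>>> {"method": "step_arm", "body": {"increments": [{"grip": 0.0, "delta_pos": [0, 0, -0.002], "twist": 0}, {"grip": 0.0, "delta_pos": [0, 0, -0.001], "twist": 0}, {"grip": 0.0, "delta_pos": [0, 0, 0], "twist": 0}]}}

```text
clock: 7.1
position: [0.594, -0.3296, 0.0142]
ee_rot: [0.105, 0.7, 0.104, -0.699]
contact_force: [1.0, -0.2, -1.3]
width: 0.0102
```

>>> {"method": "step_arm", "body": {"increments": [{"grip": 0.0, "delta_pos": [0, 0, -0.0015], "twist": 0}, {"grip": 0.1, "delta_pos": [0, 0, 0], "twist": 0}, {"grip": 0.3, "delta_pos": [0, 0, 0], "twist": 0}, {"grip": 0.4, "delta_pos": [0, 0, 0], "twist": 0}, {"grip": 0.4, "delta_pos": [0, 0, 0.01], "twist": 0}, {"grip": 0.4, "delta_pos": [0, 0, 0.04], "twist": 0}, {"grip": 0.4, "delta_pos": [0, 0, 0.04], "twist": 0}, {"grip": 0.4, "delta_pos": [0, 0, 0.04], "twist": 0}, {"grip": 0.4, "delta_pos": [-0.014, 0.025, 0.03], "twist": 0}, {"grip": 0.4, "delta_pos": [-0.014, 0.025, 0.03], "twist": 0}]}}

```text
clock: 7.93
position: [0.5661, -0.2804, 0.2051]
ee_rot: [0.105, 0.7, 0.103, -0.699]
contact_force: [-0.4, 0.3, -0.0]
width: 0.0341
```

>>> {"method": "step_arm", "body": {"increments": [{"grip": 1, "delta_pos": [-0.02, 0.03, 0.02], "twist": 0}, {"grip": 1, "delta_pos": [-0.02, 0.03, 0.02], "twist": 0}, {"grip": 1, "delta_pos": [-0.02, 0.03, 0.01], "twist": 0}, {"grip": 1, "delta_pos": [-0.02, 0.03, 0], "twist": 0}, {"grip": 1, "delta_pos": [-0.01, 0.015, 0], "twist": 0}, {"grip": 1, "delta_pos": [0, 0, 0], "twist": 0}, {"grip": 1, "delta_pos": [0, 0, 0], "twist": 0}, {"grip": 1, "delta_pos": [0, 0, 0], "twist": 0}]}}

```text
clock: 8.6
position: [0.4765, -0.1454, 0.2529]
ee_rot: [0.105, 0.7, 0.104, -0.699]
contact_force: [0.5, 0.3, -0.3]
width: 0.0854
```

Run:
```python
from h import *
c=save('wrist','w4');s=c['state'];print(s['clock'],s['position'],s['ee_rot'],s['qd'].max())
cv2.imwrite('pics/w4b.png',cv2.resize(c['img'][:,:,::-1],(768,576),interpolation=3))
```

```text
8.6 [ 0.47645579 -0.14537036  0.25294498] [ 0.10499292  0.69988969  0.10378349 -0.69882752] 0.021165299226643737
```

View pics/w4b.png

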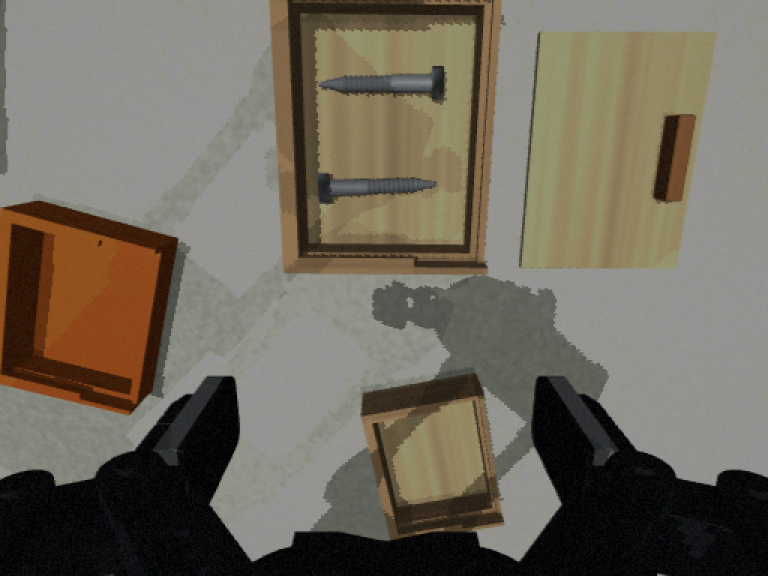

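The lid is flat on the bench with its bar at (674,158). The open box shows screw A with head (438,84) and point (320,86), and screw B with head (325,188) and point (437,185).

Run:
```python
from h import *
np.set_printoptions(precision=4,suppress=True)
c=load('w4');W=lambda u,v:(u/1.5,v/1.5)
u=np.array([.958,.286]);v=np.array([-.286,.958]);o=np.array([.5468,-.1266])
bx=lambda P:np.array([(P[:2]-o)@u,(P[:2]-o)@v])
for n,p,z in [('Ahead',(438,84),.0155),('Aunder',(432,84),.0155),('Atop',(445,84),.0155),('Atip',(320,86),.012),('Bhead',(325,188),.0155),('Btop',(318,188),.0155),('Bunder',(331,188),.0155),('Btip',(437,185),.012),
 ('c1',(290,5),.055),('c2',(285,271),.055),('c3',(488,271),.055),('floorTL',(303,14),.006),('floorBL',(303,243),.006),('floorBR',(467,248),.006)]:
  P=onz(c,*W(*p),z);print(n,P,bx(P)*1000)
```

```text
Ahead [ 0.59   -0.149   0.0155] [ 35.0277 -33.8116]
Aunder [ 0.5888 -0.145   0.0155] [ 35.0052 -29.6007]
Atop [ 0.5915 -0.1537  0.0155] [ 35.054  -38.7246]
Atip [ 0.5648 -0.0696  0.012 ] [33.5634 49.4279]
Bhead [ 0.4974 -0.0917  0.0155] [-37.3676  47.5963]
Btop [ 0.4959 -0.0867  0.0155] [-37.3935  52.7975]
Bunder [ 0.4987 -0.0959  0.0155] [-37.3453  43.138 ]
Btip [ 0.5234 -0.1711  0.012 ] [-35.096  -35.9456]
c1 [ 0.6017 -0.0466  0.055 ] [75.4598 60.9316]
c2 [ 0.4391 -0.0828  0.055 ] [-90.6494  72.7186]
c3 [ 0.4804 -0.2187  0.055 ] [-89.9867 -69.2628]
floorTL [ 0.6067 -0.0457  0.006 ] [80.4814 60.3997]
floorBL [ 0.4498 -0.0854  0.006 ] [-81.1192  67.2495]
floorBR [ 0.4835 -0.2102  0.006 ] [-84.5214 -61.9883]
```

>>> {"method": "step_arm", "body": {"increments": [{"grip": 0.4, "delta_pos": [0.0114, -0.0003, 0], "twist": 7}, {"grip": 0.4, "delta_pos": [0.0114, -0.0003, 0], "twist": 7}, {"grip": 0.4, "delta_pos": [0.0114, -0.0003, 0], "twist": 7}, {"grip": 0.4, "delta_pos": [0.0114, -0.0003, 0], "twist": 7}, {"grip": 0.4, "delta_pos": [0.0114, -0.0003, 0], "twist": 7}, {"grip": 0.4, "delta_pos": [0.0114, -0.0003, 0], "twist": 7}, {"grip": 0.4, "delta_pos": [0.0113, -0.0004, -0.02], "twist": 7}, {"grip": 0.4, "delta_pos": [0.0113, -0.0004, -0.03], "twist": 7}, {"grip": 0.4, "delta_pos": [0.0113, -0.0004, -0.03], "twist": 7}, {"grip": 0.4, "delta_pos": [0.0113, -0.0004, -0.03], "twist": 7}]}}

```text
clock: 9.48
position: [0.5908, -0.1495, 0.1405]
ee_rot: [0.488, 0.512, 0.488, -0.512]
contact_force: [0.3, -0.2, -0.5]
width: 0.0339
```

>>> {"method": "step_arm", "body": {"increments": [{"grip": 0.4, "delta_pos": [0, 0, -0.02], "twist": 7}, {"grip": 0.4, "delta_pos": [0, 0, -0.02], "twist": 7}, {"grip": 0.4, "delta_pos": [0, 0, -0.02], "twist": 6}, {"grip": 0.4, "delta_pos": [0, 0, 0], "twist": 0}, {"grip": 0.4, "delta_pos": [0, 0, 0], "twist": 0}]}}

```text
clock: 9.9
position: [0.589, -0.1487, 0.0807]
ee_rot: [0.566, 0.421, 0.569, -0.422]
contact_force: [0.1, 0.3, -0.1]
width: 0.0343
```

Run:
```python
from h import *
np.set_printoptions(precision=4,suppress=True)
c=save('wrist','w5');s=c['state'];print(s['clock'],s['position'],s['ee_rot'],s['contact_force'],s['width'])
print('pred head A',proj(c,[[.5888,-.145,.0155],[.5915,-.1537,.0155],[.5648,-.0696,.012]]))
cv2.imwrite('pics/w5b.png',cv2.resize(c['img'][:,:,::-1],(640,480),interpolation=3))
```

```text
9.9 [ 0.589  -0.1487  0.0807] [ 0.5665  0.4214  0.5686 -0.4221] [ 0.1059  0.2795 -0.1136] 0.03428988967126717
pred head A [[258.1669 204.1838]
 [258.2769 217.1863]
 [256.1328  76.667 ]]
```

View pics/w5b.png

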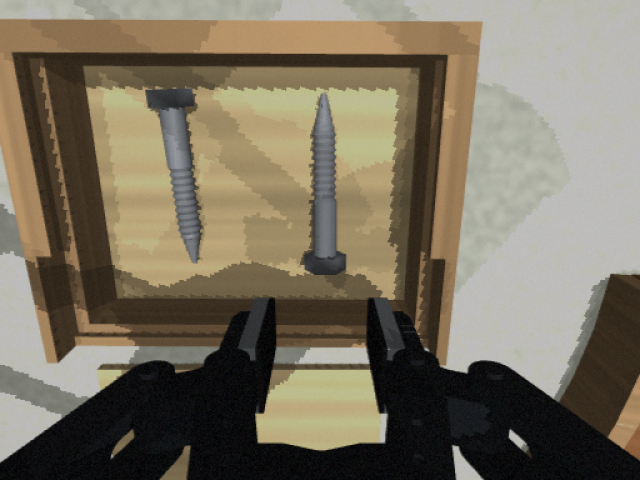

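The wrist view shows screw A's head at (325,262) in the 640-wide picture, within about 1–2 px of the prediction, so the jaws straddle it. Descending carefully.

>>> {"method": "step_arm", "body": {"increments": [{"grip": 0.4, "delta_pos": [0, 0, -0.025], "twist": 0}, {"grip": 0.4, "delta_pos": [0, 0, -0.025], "twist": 0}, {"grip": 0.4, "delta_pos": [0, 0, -0.012], "twist": 0}, {"grip": 0.4, "delta_pos": [0, 0, 0], "twist": 0}, {"grip": 0.4, "delta_pos": [0, 0, 0], "twist": 0}]}}

```text
clock: 10.37
position: [0.5902, -0.1485, 0.0213]
ee_rot: [0.569, 0.421, 0.567, -0.421]
contact_force: [0.8, 0.0, 0.9]
width: 0.0341
```

>>> {"method": "step_arm", "body": {"increments": [{"grip": 0.35, "delta_pos": [0, 0, -0.004], "twist": 0}, {"grip": 0.35, "delta_pos": [0, 0, -0.003], "twist": 0}, {"grip": 0.35, "delta_pos": [0, 0, 0], "twist": 0}]}}

```text
clock: 10.62
position: [0.5898, -0.1482, 0.014]
ee_rot: [0.569, 0.421, 0.568, -0.421]
contact_force: [0.4, 0.8, -0.5]
width: 0.0303
```

>>> {"method": "step_arm", "body": {"increments": [{"grip": 0.25, "delta_pos": [0, 0, 0], "twist": 0}, {"grip": 0.2, "delta_pos": [0, 0, 0], "twist": 0}, {"grip": 0.2, "delta_pos": [0, 0, 0], "twist": 0}, {"grip": 0.2, "delta_pos": [0, 0, 0], "twist": 0}], "force": 20}}

```text
clock: 10.95
position: [0.5897, -0.1481, 0.014]
ee_rot: [0.569, 0.421, 0.568, -0.421]
contact_force: [-0.3, 0.5, 2.1]
width: 0.0193
```

>>> {"method": "step_arm", "body": {"increments": [{"grip": 0.2, "delta_pos": [0, 0, 0.01], "twist": 0}, {"grip": 0.2, "delta_pos": [0, 0, 0.01], "twist": 0}, {"grip": 0.2, "delta_pos": [0, 0, 0.01], "twist": 0}, {"grip": 0.2, "delta_pos": [0, 0, 0.02], "twist": 0}, {"grip": 0.2, "delta_pos": [0, 0, 0], "twist": 0}, {"grip": 0.2, "delta_pos": [0, 0, 0], "twist": 0}]}}

```text
clock: 11.45
position: [0.5904, -0.1484, 0.065]
ee_rot: [0.57, 0.421, 0.567, -0.42]
contact_force: [-0.1, -0.3, -1.3]
width: 0.0194
```

Run:
```python
from h import *
np.set_printoptions(precision=4,suppress=True)
c=save('wrist','w6');s=c['state'];print(s['clock'],s['position'],s['contact_force'],s['moment'],s['width'])
b=save('side','d6')
im=np.hstack([cv2.resize(c['img'][80:380,100:400,::-1],(400,400)),cv2.resize(b['img'][150:270,200:320,::-1],(400,400),interpolation=3)])
cv2.imwrite('pics/c6.png',im)
```

```text
11.45 [ 0.5904 -0.1484  0.065 ] [-0.0665 -0.3156 -1.255 ] [-0.0543 -0.0184 -0.0675] 0.019435326661382302
```

View pics/c6.png

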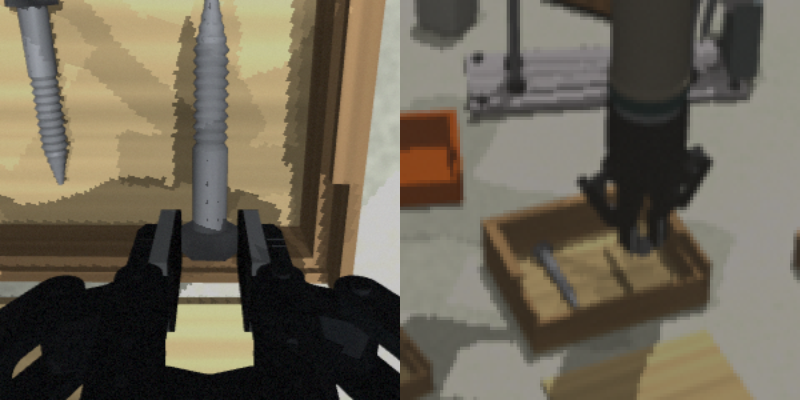

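Screw A is held on its head flats (width 19.4 mm) but still horizontal: the grip carries the gravity torque. Easing the jaw target in tiny steps should let it pivot.

>>> {"method": "step_arm", "body": {"increments": [{"grip": 0.22, "delta_pos": [0, 0, 0], "twist": 0}, {"grip": 0.222, "delta_pos": [0, 0, 0], "twist": 0}, {"grip": 0.224, "delta_pos": [0, 0, 0], "twist": 0}]}}

```text
clock: 11.8
position: [0.5887, -0.1478, 0.0625]
ee_rot: [0.568, 0.421, 0.569, -0.421]
contact_force: [-0.5, -0.3, -1.3]
width: 0.0195
```

```bash
cat > ck.py <<'E'
from h import *
np.set_printoptions(precision=3,suppress=True)
import sys
c=save('wrist',sys.argv[1]);s=c['state'];print(s['clock'],s['position'],s['contact_force'],s['moment'],s['width'])
for r in (70,90,110,130,150,170,190,210,230,250): print(r,c['img'][r-2:r+3,250:265].reshape(-1,3).mean(0).round(),end=' ')
E
python3 ck.py w7; python3 -c "
from h import *
c=load('w6')
for r in (70,90,110,130,150,170,190,210,230,250): print(r,c['img'][r-2:r+3,250:265].reshape(-1,3).mean(0).round(),end=' ')"
```

```text
11.8 [ 0.589 -0.148  0.062] [-0.532 -0.344 -1.287] [ 0.016  0.034 -0.045] 0.01951674634057077
70 [147. 136. 106.] 90 [133. 134. 134.] 110 [133. 136. 142.] 130 [113. 116. 120.] 150 [114. 117. 122.] 170 [110. 112. 117.] 190 [103. 106. 109.] 210 [115. 117. 122.] 230 [117. 120. 125.] 250 [109. 112. 117.] 70 [174. 172. 133.] 90 [132. 133. 133.] 110 [131. 134. 140.] 130 [112. 115. 119.] 150 [113. 116. 121.] 170 [108. 110. 115.] 190 [104. 107. 111.] 210 [116. 118. 123.] 230 [113. 116. 120.] 250 [ 98. 100. 105.]
```

>>> {"method": "step_arm", "body": {"increments": [{"grip": 0.226, "delta_pos": [0, 0, 0], "twist": 0}, {"grip": 0.226, "delta_pos": [0, 0, 0], "twist": 0}]}}

```text
clock: 12.02
position: [0.5892, -0.1479, 0.0631]
ee_rot: [0.568, 0.421, 0.568, -0.421]
contact_force: [0.2, -0.1, -1.0]
width: 0.0196
```

```bash
python3 ck.py w8
```

```text
12.0167 [ 0.589 -0.148  0.063] [ 0.188 -0.056 -0.955] [-0.022  0.018  0.01 ] 0.019639046813766655
70 [154. 145. 113.] 90 [132. 133. 133.] 110 [133. 136. 141.] 130 [113. 115. 120.] 150 [114. 117. 122.] 170 [111. 114. 118.] 190 [105. 108. 112.] 210 [113. 115. 120.] 230 [117. 120. 125.] 250 [101. 104. 108.]
```

>>> {"method": "step_arm", "body": {"increments": [{"grip": 0.228, "delta_pos": [0, 0, 0], "twist": 0}, {"grip": 0.228, "delta_pos": [0, 0, 0], "twist": 0}]}}

```text
clock: 12.23
position: [0.5893, -0.148, 0.0633]
ee_rot: [0.568, 0.421, 0.568, -0.421]
contact_force: [0.1, -0.1, -0.8]
width: 0.0197
```

```bash
python3 ck.py w9
```

```text
12.2333 [ 0.589 -0.148  0.063] [ 0.122 -0.095 -0.77 ] [ 0.012 -0.047  0.046] 0.01974919624151958
70 [155. 146. 114.] 90 [133. 133. 133.] 110 [133. 136. 141.] 130 [112. 115. 120.] 150 [114. 117. 122.] 170 [111. 114. 118.] 190 [102. 105. 109.] 210 [113. 115. 120.] 230 [117. 120. 124.] 250 [ 99. 102. 106.]
```

>>> {"method": "step_arm", "body": {"increments": [{"grip": 0.23, "delta_pos": [0, 0, 0], "twist": 0}, {"grip": 0.23, "delta_pos": [0, 0, 0], "twist": 0}]}}

```text
clock: 12.45
position: [0.5893, -0.148, 0.0633]
ee_rot: [0.568, 0.421, 0.568, -0.421]
contact_force: [0.2, -0.4, -2.0]
width: 0.0196
```

```bash
python3 ck.py w10
```

```text
12.45 [ 0.589 -0.148  0.063] [ 0.239 -0.423 -2.048] [0.026 0.003 0.021] 0.019572868675561503
70 [156. 147. 114.] 90 [132. 133. 133.] 110 [133. 136. 142.] 130 [112. 115. 120.] 150 [114. 117. 121.] 170 [111. 113. 118.] 190 [103. 106. 109.] 210 [113. 115. 120.] 230 [117. 120. 125.] 250 [ 99. 102. 106.]
```

>>> {"method": "step_arm", "body": {"increments": [{"grip": 0.232, "delta_pos": [0, 0, 0], "twist": 0}, {"grip": 0.232, "delta_pos": [0, 0, 0], "twist": 0}]}}

```text
clock: 12.67
position: [0.5893, -0.148, 0.0634]
ee_rot: [0.568, 0.421, 0.568, -0.421]
contact_force: [0.3, -0.2, -0.1]
width: 0.0198
```

```bash
python3 ck.py w11
```

```text
12.6667 [ 0.589 -0.148  0.063] [ 0.269 -0.246 -0.104] [-0.005 -0.019  0.033] 0.01982182459434203
70 [156. 147. 114.] 90 [132. 133. 133.] 110 [133. 136. 141.] 130 [112. 115. 120.] 150 [114. 117. 121.] 170 [111. 114. 118.] 190 [103. 106. 110.] 210 [113. 115. 120.] 230 [117. 120. 125.] 250 [ 99. 102. 106.]
```

Easing doesn't let it slip. Instead I'll rest the shank on the low front lip with the head outside, so the point drops to the floor, and regrip the head at that tilt. Then it goes into the slot steeply.

>>> {"method": "step_arm", "body": {"increments": [{"grip": 0.15, "delta_pos": [0, 0, 0], "twist": 0}, {"grip": 0.15, "delta_pos": [0.0045, -0.0153, 0], "twist": 0}, {"grip": 0.15, "delta_pos": [0.0046, -0.0153, 0], "twist": 0}, {"grip": 0.15, "delta_pos": [0.0046, -0.0152, 0], "twist": 0}, {"grip": 0.15, "delta_pos": [0, 0, -0.008], "twist": 0}, {"grip": 0.15, "delta_pos": [0, 0, -0.006], "twist": 0}, {"grip": 0.15, "delta_pos": [0, 0, 0], "twist": 0}, {"grip": 0.15, "delta_pos": [0, 0, 0], "twist": 0}], "force": 30}}

```text
clock: 13.38
position: [0.6019, -0.1932, 0.0481]
ee_rot: [0.567, 0.421, 0.569, -0.421]
contact_force: [0.8, 0.5, -0.6]
width: 0.0186
```

```bash
python3 ck.py w12
```

```text
13.3833 [ 0.602 -0.193  0.048] [ 0.771  0.485 -0.622] [-0.033 -0.008  0.001] 0.018564593192279016
70 [178. 175. 136.] 90 [126. 127. 129.] 110 [129. 132. 138.] 130 [110. 113. 118.] 150 [112. 115. 119.] 170 [107. 110. 114.] 190 [101. 103. 107.] 210 [113. 115. 120.] 230 [114. 117. 121.] 250 [ 99. 101. 105.]
```

>>> {"method": "step_arm", "body": {"increments": [{"grip": 0.15, "delta_pos": [0, 0, -0.002], "twist": 0}, {"grip": 0.15, "delta_pos": [0, 0, -0.001], "twist": 0}, {"grip": 0.15, "delta_pos": [0, 0, 0], "twist": 0}]}}

```text
clock: 13.68
position: [0.6029, -0.1933, 0.0463]
ee_rot: [0.568, 0.421, 0.568, -0.421]
contact_force: [-0.7, 0.9, -0.3]
width: 0.0185
```

>>> {"method": "step_arm", "body": {"increments": [{"grip": 0.27, "delta_pos": [0, 0, 0], "twist": 0}, {"grip": 0.27, "delta_pos": [0, 0, 0], "twist": 0}, {"grip": 0.27, "delta_pos": [0, 0, 0], "twist": 0}, {"grip": 0.27, "delta_pos": [0, 0, 0], "twist": 0}]}}

```text
clock: 14.02
position: [0.6031, -0.1938, 0.0466]
ee_rot: [0.569, 0.421, 0.568, -0.421]
contact_force: [0.2, -0.1, 0.6]
width: 0.023
```

```bash
python3 ck.py w13
python3 - <<'E'
from h import *
c=load('w13');b=save('side','d13')
im=np.hstack([cv2.resize(c['img'][80:380,100:400,::-1],(400,400)),cv2.resize(b['img'][150:270,200:320,::-1],(400,400),interpolation=3)])
cv2.imwrite('pics/c13.png',im)
E
```

```text
14.0167 [ 0.603 -0.194  0.047] [ 0.217 -0.054  0.641] [0.018 0.015 0.08 ] 0.02296012015196161
70 [193. 184. 135.] 90 [145. 135. 115.] 110 [117. 119. 123.] 130 [120. 123. 129.] 150 [120. 123. 128.] 170 [ 99. 102. 106.] 190 [108. 110. 115.] 210 [109. 111. 116.] 230 [110. 112. 117.] 250 [59. 60. 63.]
```

View pics/c13.png

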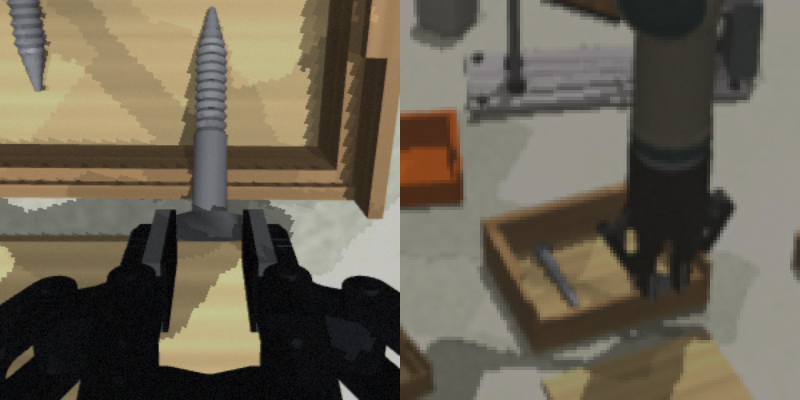

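Wrist view: the point has dropped to the box floor (tip at (211,8)) and the head stays between the jaws (210,222). Regripping the head at this tilt, a little higher.

Run:
```python
from h import *
c=load('w13');t=onz(c,258,86,.010);o,r=ray(c,257.5,236)  # top of head underside approx
from scipy.optimize import brentq
f=lambda z: np.linalg.norm(o+r*(z-o[2])/r[2]-t)-.082
for z in (.04,.045,.05,.055,.06,.065): 
  P=o+r*(z-o[2])/r[2];print(z,P,np.linalg.norm(P-t))
```

```text
0.04 [ 0.60127632 -0.18632658  0.04      ] 0.07564427142870017
0.045 [ 0.60059277 -0.18413492  0.045     ] 0.07571990030317435
0.05 [ 0.59990921 -0.18194326  0.05      ] 0.0761937794478269
0.055 [ 0.59922566 -0.1797516   0.055     ] 0.07705856197622146
0.06 [ 0.5985421  -0.17755995  0.06      ] 0.07830129720394079
0.065 [ 0.59785855 -0.17536829  0.065     ] 0.07990435242509761
```

>>> {"method": "step_arm", "body": {"increments": [{"grip": 0.27, "delta_pos": [0, 0, 0.004], "twist": 0}, {"grip": 0.27, "delta_pos": [0, 0, 0.003], "twist": 0}, {"grip": 0.2, "delta_pos": [0, 0, 0], "twist": 0}, {"grip": 0.15, "delta_pos": [0, 0, 0], "twist": 0}, {"grip": 0.15, "delta_pos": [0, 0, 0], "twist": 0}, {"grip": 0.15, "delta_pos": [0, 0, 0], "twist": 0}], "force": 25}}

```text
clock: 14.62
position: [0.6032, -0.1938, 0.0536]
ee_rot: [0.569, 0.421, 0.568, -0.421]
contact_force: [0.2, 0.8, 1.3]
width: 0.0173
```

>>> {"method": "step_arm", "body": {"increments": [{"grip": 0.1, "delta_pos": [0, 0, 0.01], "twist": 0}, {"grip": 0.1, "delta_pos": [0, 0, 0.01], "twist": 0}, {"grip": 0.1, "delta_pos": [0, 0, 0.015], "twist": 0}, {"grip": 0.1, "delta_pos": [0, 0, 0.02], "twist": 0}, {"grip": 0.1, "delta_pos": [0, 0, 0.02], "twist": 0}, {"grip": 0.1, "delta_pos": [0, 0, 0], "twist": 0}, {"grip": 0.1, "delta_pos": [0, 0, 0], "twist": 0}]}}

```text
clock: 15.2
position: [0.6039, -0.1942, 0.1302]
ee_rot: [0.57, 0.421, 0.567, -0.42]
contact_force: [0.0, -0.4, -1.5]
width: 0.0168
```

```bash
python3 ck.py w14
python3 - <<'E'
from h import *
c=load('w14');print(c['state']['width'])
cv2.imwrite('pics/c14.png',cv2.resize(c['img'][60:380,60:440,::-1],(760,590)))
E
```

```text
15.2 [ 0.604 -0.194  0.13 ] [ 0.034 -0.383 -1.517] [-0.016  0.012  0.005] 0.0167869258744667
70 [176. 174. 127.] 90 [175. 157. 115.] 110 [121. 115. 101.] 130 [103. 106. 110.] 150 [102. 105. 109.] 170 [88. 90. 93.] 190 [92. 94. 98.] 210 [93. 95. 99.] 230 [55. 57. 59.] 250 [52. 53. 55.] 0.0167869258744667
```

Run:
```python
from h import *
c=load('w14');im=c['img'].astype(int)
for r in range(76,130,3): print(r,im[r,244:272:3].sum(1).tolist() if 0 else (im[r,244:272:3,0]-im[r,244:272:3,2]).tolist())
p=c['state']['position'];v=np.array([-.286,.958,0])
for th in (20,30,40,50,60,70):
  a=np.radians(th)
  for off in (.0,.006):
    H=p+[0,0,off]+v*.004
    print(th,off,proj(c,H+.08*(np.cos(a)*v-np.array([0,0,np.sin(a)])))[0].round(),proj(c,H)[0].round())
```

```text
76 [56, 56, 54, 55, 56, 55, 52, 56, 54, 55]
79 [62, 62, 60, 60, 59, 61, 61, 59, 60, 60]
82 [62, 62, 62, 61, 62, 63, 62, 63, 64, 62]
85 [61, 61, 61, 61, 59, 59, 62, 59, 60, 61]
88 [62, 61, 60, 60, 59, 64, 59, 59, 61, 61]
91 [61, 59, 59, 59, 62, 61, 59, 60, 60, 59]
94 [55, 57, 56, 57, 56, 57, 55, 55, 56, 57]
97 [54, 57, 56, 55, 55, 56, 57, 56, 56, 58]
100 [59, 60, 58, 58, 59, 59, 59, 58, 56, 56]
103 [63, 61, 61, 54, 6, -6, 55, 52, 57, 59]
106 [61, 62, 62, 56, -5, -8, 52, 54, 61, 61]
109 [61, 63, 63, 51, -8, -6, 23, 58, 60, 59]
112 [62, 63, 62, 6, -5, -5, -6, 60, 60, 58]
115 [61, 60, 61, 0, -5, -4, -7, 59, 57, 60]
118 [60, 60, 50, -4, -5, -7, -3, 40, 59, 60]
121 [61, 62, 34, -7, -8, -8, -8, 20, 58, 58]
124 [52, 60, -6, -6, -4, -11, -7, -5, 56, 59]
127 [49, 52, -8, -5, -7, -8, -6, -6, 46, 56]
20 0.0 [257.  81.] [257. 249.]
20 0.006 [257.  81.] [257. 255.]
30 0.0 [257.  94.] [257. 249.]
30 0.006 [257.  94.] [257. 255.]
40 0.0 [257. 108.] [257. 249.]
40 0.006 [257. 109.] [257. 255.]
50 0.0 [257. 124.] [257. 249.]
50 0.006 [257. 125.] [257. 255.]
60 0.0 [257. 141.] [257. 249.]
60 0.006 [257. 143.] [257. 255.]
70 0.0 [257. 159.] [257. 249.]
70 0.006 [257. 161.] [257. 255.]
```

Screw A hangs at about 36° below horizontal, enough to go into the slot point first (about 53° to the bars). Carrying it to the rail and measuring the rail on the way.

>>> {"method": "step_arm", "body": {"increments": [{"grip": 0.1, "delta_pos": [0, 0, 0.03], "twist": 7}, {"grip": 0.1, "delta_pos": [0, 0, 0.035], "twist": 7}, {"grip": 0.1, "delta_pos": [0, 0, 0.035], "twist": 7}, {"grip": 0.1, "delta_pos": [0, 0.01, 0.035], "twist": 7}, {"grip": 0.1, "delta_pos": [0, 0.02, 0.035], "twist": 7}, {"grip": 0.1, "delta_pos": [0, 0.03, 0.025], "twist": 7}, {"grip": 0.1, "delta_pos": [0, 0.036, 0.02], "twist": 7}, {"grip": 0.1, "delta_pos": [0, 0.036, 0.015], "twist": 7}, {"grip": 0.1, "delta_pos": [0, 0.036, 0], "twist": 7}, {"grip": 0.1, "delta_pos": [0, 0.036, 0], "twist": 7}], "force": 40}}

```text
clock: 16.08
position: [0.6028, 0.0117, 0.3583]
ee_rot: [0.707, 0.017, 0.707, -0.017]
contact_force: [1.0, -1.2, -1.4]
width: 0.0153
```

>>> {"method": "step_arm", "body": {"increments": [{"grip": 0.1, "delta_pos": [0, 0.036, 0], "twist": 3.4}, {"grip": 0.1, "delta_pos": [0, 0.036, 0], "twist": 0}, {"grip": 0.1, "delta_pos": [0, 0.036, 0], "twist": 0}, {"grip": 0.1, "delta_pos": [0, 0.036, 0], "twist": 0}, {"grip": 0.1, "delta_pos": [0, 0.036, 0], "twist": 0}, {"grip": 0.1, "delta_pos": [0, 0.036, 0], "twist": 0}, {"grip": 0.1, "delta_pos": [0, 0.02, 0], "twist": 0}, {"grip": 0.1, "delta_pos": [0, 0.01, 0], "twist": 0}, {"grip": 0.1, "delta_pos": [0, 0, 0], "twist": 0}, {"grip": 0.1, "delta_pos": [0, 0, 0], "twist": 0}]}}

```text
clock: 16.92
position: [0.6028, 0.2555, 0.3572]
ee_rot: [0.706, -0.003, 0.708, 0.002]
contact_force: [0.0, -0.7, -1.2]
width: 0.0152
```

Run:
```python
from h import *
c=save('wrist','w15');s=c['state'];print(s['clock'],s['position'],s['ee_rot'],s['width'],s['contact_force'])
cv2.imwrite('pics/w15b.png',cv2.resize(c['img'][:,:,::-1],(768,576),interpolation=3))
```

```text
16.9167 [0.60282977 0.25549798 0.35717145] [ 0.70642741 -0.00306826  0.70777676  0.00172031] 0.015206524492044854 [ 0.01119436 -0.74091252 -1.15871666]
```

View pics/w15b.png

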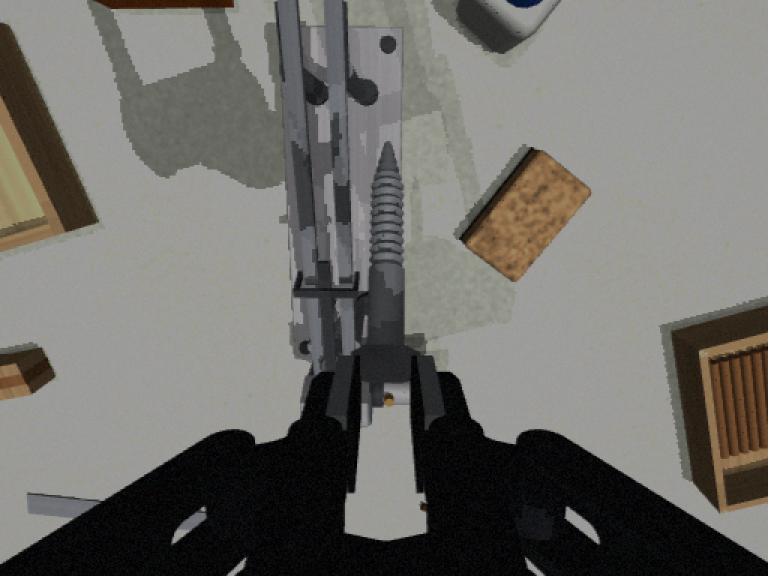

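Wrist view: the rail bars run from (290,0)/(337,0) down to the yoke at (297–359, 288). Screw A is still held, tilted, with its tip at (388,145). I'll read the bar edges numerically.

Run:
```python
from h import *
c=load('w15');g=cv2.cvtColor(c['img'],cv2.COLOR_RGB2GRAY)
for r in (2,12,25,40,60,80,95,110,130,150,170,180): print(r,' '.join(map(str,g[r,180:245])))
print('cols yoke');
for x in (200,205,210,230,235): print(x,g[182:202,x])
```

```text
2 147 151 129 67 54 93 96 96 100 100 99 97 98 105 104 101 98 71 48 145 153 153 154 153 155 155 154 156 144 143 143 144 139 139 138 121 101 96 97 104 104 101 101 102 103 101 103 99 62 44 48 104 140 145 147 143 141 139 137 138 139 136 138 141 139
12 155 156 155 128 58 39 96 97 99 102 100 100 100 100 105 101 100 98 66 66 146 154 154 153 153 155 157 154 157 153 140 138 138 142 141 140 115 100 100 99 103 101 101 101 104 102 98 101 78 50 45 81 138 148 144 142 140 140 143 144 144 144 139 138 137
25 103 103 103 102 103 69 33 90 100 99 97 99 97 100 100 102 103 99 101 64 55 92 100 100 100 100 98 146 154 153 156 142 140 124 120 119 121 104 97 100 104 98 99 102 103 103 102 101 102 55 46 37 118 123 123 126 127 128 129 137 137 141 136 137 138
40 103 104 102 101 97 98 76 53 68 94 99 95 100 99 100 99 102 105 101 98 74 49 84 84 84 85 98 96 98 149 153 154 139 143 140 141 140 135 104 97 99 99 103 99 101 106 105 103 102 75 50 41 74 121 124 126 125 126 128 125 137 140 140 137 138
60 156 155 155 112 104 105 104 76 91 102 97 99 98 100 101 96 100 100 102 102 101 94 62 37 35 42 36 41 42 25 26 33 32 32 34 40 
[... 1473 characters left out ...]
6 139 135
180 155 154 154 153 155 155 154 156 154 156 155 154 156 98 140 150 152 149 103 81 77 76 99 108 110 111 111 112 112 112 76 55 48 45 43 38 43 42 45 32 79 83 139 144 151 129 109 111 110 109 111 113 112 111 86 105 138 125 119 122 122 133 139 138 130
cols yoke
200 [ 24  27  22  20  19   6  13  28  33  69  38  35  46  49  47  46  76 102
 104 105]
205 [111 112  75  68  61  59  58  45  94  94  40  31  49  47  49  50  64 104
 106 108]
210 [ 77  74  70  67  58  58  58  46  61  63  39  32  48  47  49  51  69 114
 112 111]
230 [117 112  99  53  47  43  45  89  90  98  34  23  43  40  39  37  59  98
  98  97]
235 [107  81  81  86  86  87  61  67  65  45  26  18  43  42  48  42  44  74
  72  72]
```

Run:
```python
from h import *
from scipy.optimize import least_squares
np.set_printoptions(precision=4,suppress=True)
c=load('w15');a=load('s0');b=load('d0')
L={2:197,12:198.2,40:200.4,60:202.1,80:203.5,130:208,150:209.4,170:211}
R={2:215.7,12:216.2,40:217.9,60:218.7,80:220.1,110:221.6,130:222.3,150:223.9,170:225.1,180:225.6}
O={2:228.2,12:228.5,40:229.3,60:230.4,80:231.2,110:232.2,150:233.2,170:234.2,180:234.6}
s,cs=np.sin(np.radians(17)),np.cos(np.radians(17))
def w(p,P):
  x0,y0,z0,yaw=p;P=np.atleast_2d(P);X=P[:,0]*cs+P[:,2]*s;Z=-P[:,0]*s+P[:,2]*cs;Y=P[:,1]
  return np.c_[x0+X*np.cos(yaw)-Y*np.sin(yaw),y0+X*np.sin(yaw)+Y*np.cos(yaw),z0+Z]
def f(p):
  e=[]
  for D,y in((L,-.0072),(R,.0072),(O,.0172)):
    q=proj(c,w(p,[[-.14,y,0],[.1,y,0]]))
    for r,u in D.items(): e.append(q[0,0]+(r-q[0,1])*(q[1,0]-q[0,0])/(q[1,1]-q[0,1])-u)
  e.append((proj(c,w(p,[.03,0,.022]))[0,1]-194.5)*.3)
  return np.array(e)
for zf in (None,.16):
  g=(lambda p:np.r_[f(p),(p[2]-.16)*(100 if zf is None else 1e5)])
  r=least_squares(g,[.6,.215,.16,0.]);print(r.x,np.degrees(r.x[3]),np.abs(f(r.x)).max(),f(r.x).std())
  for x in(-.145,-.09,-.075,.035,.14): print(x,w(r.x,[x,0,0]))
  print(proj(a,w(r.x,[[-.145,0,0],[.03,0,.022]])),proj(b,w(r.x,[[-.145,0,0],[.03,0,.022]])))
print('head proj check', c['state']['position'])
```

```text
[ 0.5961  0.2156  0.1607 -0.0002] -0.012028618766650108 0.42591999462121066 0.18982167935676278
-0.145 [[0.4575 0.2156 0.2031]]
-0.09 [[0.5101 0.2156 0.187 ]]
-0.075 [[0.5244 0.2156 0.1827]]
0.035 [[0.6296 0.2156 0.1505]]
0.14 [[0.73   0.2156 0.1198]]
[[365.5142 206.6669]
 [321.8258 260.7323]] [[223.2614 129.9695]
 [270.8101 134.7193]]
[ 0.5964  0.2156  0.16   -0.0002] -0.010753896512917159 0.4054387867514322 0.19204592923800054
-0.145 [[0.4578 0.2156 0.2024]]
-0.09 [[0.5104 0.2156 0.1863]]
-0.075 [[0.5247 0.2156 0.1819]]
0.035 [[0.6299 0.2155 0.1498]]
0.14 [[0.7303 0.2155 0.1191]]
[[365.3583 206.9291]
 [321.6806 260.9898]] [[223.3549 130.1514]
 [270.89   134.8958]]
head proj check [0.6028 0.2555 0.3572]
```

Rail fit is good (residual 0.2 px): slot centre y = 0.2156, yaw 0, origin (0.596, 0.2156, 0.1607). Moving above rail x ≈ -50 mm.

>>> {"method": "step_arm", "body": {"increments": [{"grip": 0.1, "delta_pos": [-0.02, -0.014, 0], "twist": 0}, {"grip": 0.1, "delta_pos": [-0.02, -0.014, -0.02], "twist": 0}, {"grip": 0.1, "delta_pos": [-0.015, -0.012, -0.025], "twist": 0}, {"grip": 0.1, "delta_pos": [0, 0, -0.025], "twist": 0}, {"grip": 0.1, "delta_pos": [0, 0, -0.02], "twist": 0}, {"grip": 0.1, "delta_pos": [0, 0, 0], "twist": 0}, {"grip": 0.1, "delta_pos": [0, 0, 0], "twist": 0}, {"grip": 0.1, "delta_pos": [0, 0, 0], "twist": 0}]}}

```text
clock: 17.63
position: [0.549, 0.2154, 0.2698]
ee_rot: [0.708, -0.002, 0.706, 0.002]
contact_force: [0.2, 1.3, -0.4]
width: 0.0154
```

```bash
cat > tip.py <<'E'
from h import *
import sys
np.set_printoptions(precision=4,suppress=True)
c=save('wrist',sys.argv[1]);s=c['state'];print(s['clock'],s['position'],s['ee_rot'],s['contact_force'],s['width'])
g=cv2.cvtColor(c['img'],cv2.COLOR_RGB2GRAY)
for r in map(int,sys.argv[2:]): print(r,' '.join(map(str,g[r,228:290])))
p=s['position']
for th in (30,36,45,60,90):
  a=np.radians(th);print(th,proj(c,p+[-.004,0,.003]+.08*np.array([-np.cos(a),0,-np.sin(a)]))[0])
E
python3 tip.py w16 90 100 110 130 160 200
```

```text
17.6333 [0.549  0.2154 0.2698] [ 0.7079 -0.0017  0.7063  0.0019] [ 0.1872  1.2548 -0.4412] 0.015397238748763148
90 101 103 109 105 110 107 107 109 110 111 109 111 109 110 109 104 68 89 91 92 90 92 90 93 91 89 153 159 159 157 156 156 160 158 157 157 155 159 158 92 103 109 108 107 108 105 107 108 108 110 111 112 112 107 110 94 58 50 76 153 161 160
100 102 109 107 107 108 107 106 110 110 109 116 113 110 109 72 65 36 91 147 153 153 153 155 103 89 73 61 64 76 77 86 84 85 77 66 67 69 88 92 90 107 106 106 110 111 112 111 107 111 112 114 112 113 109 108 71 46 51 114 153 157 156
110 62 103 108 107 109 107 113 71 63 66 67 64 69 62 58 60 46 40 122 131 132 132 135 114 68 65 73 77 77 79 83 84 84 82 79 78 93 153 72 100 105 105 110 109 108 109 112 108 109 113 111 113 109 108 93 53 48 68 135 157 152 154
130 90 71 64 63 65 64 65 62 65 62 64 67 66 63 64 62 47 126 130 76 69 57 58 56 51 52 63 85 85 93 90 91 77 72 64 44 47 91 92 88 79 87 93 94 95 102 107 108 109 115 113 109 108 113 131 134 135 155 156 153 151 156
160 158 115 93 69 63 61 66 64 63 63 63 64 65 67 62 65 63 81 68 56 56 82 89 86 73 54 52 50 51 54 51 50 55 69 63 86 96 98 94 92 84 62 51 46 47 57 65 65 64 65 63 59 113 139 160 160 160 163 160 160 161 161
200 101 100 98 99 97 93 91 93 94 94 89 96 94 98 92 91 92 59 50 51 58 61 58 64 66 64 68 66 63 65 66 65 62 61 60 59 58 54 53 54 49 63 90 92 93 96 97 96 93 89 122 136 136 142 145 145 144 143 143 143 140 142
30 [255.267   91.9231]
36 [255.2891 100.6217]
45 [255.3062 114.7843]
60 [255.2987 140.4701]
90 [255.1825 196.3732]
```

>>> {"method": "step_arm", "body": {"increments": [{"grip": 0.1, "delta_pos": [0, -0.001, -0.01], "twist": 0}, {"grip": 0.1, "delta_pos": [0, 0, -0.015], "twist": 0}, {"grip": 0.1, "delta_pos": [0, 0, -0.015], "twist": 0}, {"grip": 0.1, "delta_pos": [0, 0, 0], "twist": 0}, {"grip": 0.1, "delta_pos": [0, 0, 0], "twist": 0}]}}

```text
clock: 18.1
position: [0.5478, 0.2152, 0.2279]
ee_rot: [0.707, -0.002, 0.708, 0.002]
contact_force: [-0.6, 0.3, -0.4]
width: 0.0151
```

>>> {"method": "step_arm", "body": {"increments": [{"grip": 0.1, "delta_pos": [0, 0, -0.01], "twist": 0}, {"grip": 0.1, "delta_pos": [0, 0, -0.01], "twist": 0}, {"grip": 0.1, "delta_pos": [0, 0, -0.006], "twist": 0}, {"grip": 0.1, "delta_pos": [0, 0, 0], "twist": 0}, {"grip": 0.1, "delta_pos": [0, 0, 0], "twist": 0}]}}

```text
clock: 18.52
position: [0.5477, 0.2152, 0.2018]
ee_rot: [0.707, -0.002, 0.707, 0.002]
contact_force: [0.3, -0.2, -0.7]
width: 0.0159
```

```bash
python3 tip.py w17 70 90 100 110 130 150 170 200
```

```text
18.5167 [0.5477 0.2152 0.2018] [ 0.7067 -0.0024  0.7075  0.0023] [ 0.3482 -0.1958 -0.7123] 0.01589714593129223
70 121 126 127 128 126 125 122 123 118 121 76 104 129 132 136 136 132 137 135 135 135 137 140 140 135 137 140 139 142 139 136 137 137 140 144 141 139 137 137 139 142 138 143 142 141 76 116 121 120 121 124 121 122 124 125 124 123 124 123 123 125 128
90 122 126 124 126 121 125 126 124 124 122 89 58 67 67 72 71 71 91 93 95 152 161 159 161 162 161 162 163 165 162 159 163 158 164 162 163 161 161 160 164 163 164 162 163 89 91 110 112 110 109 112 112 116 114 113 114 115 115 115 113 116 116
100 114 109 113 119 119 115 114 111 111 109 99 66 89 89 94 94 91 96 95 92 94 93 93 94 93 93 69 55 62 60 60 61 56 52 69 72 70 72 67 158 162 105 93 92 57 106 109 113 112 110 113 115 115 114 114 111 114 114 113 116 118 116
110 116 114 111 116 115 117 113 115 112 111 110 60 41 38 42 43 43 47 87 148 160 160 159 133 80 54 61 60 59 59 63 57 61 56 58 53 54 71 50 36 39 40 37 38 67 107 111 109 109 113 116 115 115 110 115 113 115 116 112 119 116 119
130 113 112 112 114 117 117 116 118 113 110 110 82 64 68 7
[... 244 characters left out ...]
04 53 67 91 100 109 109 116 116 122 130 129 130 133 82 70 65 67 61 42 43 106 135 79 89 106 111 113 114 114 116 114 111 112 113 114 113 115 116 119 116 114 115
170 61 64 65 64 68 61 69 66 69 66 63 63 52 82 132 136 134 133 135 110 91 92 100 104 109 113 115 120 126 131 131 131 127 123 121 112 111 107 94 96 132 113 81 104 114 112 111 113 113 114 111 113 111 113 114 115 118 118 116 113 112 111
200 66 64 65 64 64 67 69 69 69 64 65 65 62 48 125 134 131 82 55 53 61 61 64 64 68 68 72 67 70 67 68 65 61 63 65 59 58 57 55 55 45 50 58 68 65 67 67 63 65 66 65 65 68 69 70 70 68 67 62 63 63 144
30 [255.5018  92.1714]
36 [255.5066 100.8926]
45 [255.4969 115.0809]
60 [255.444  140.7948]
90 [255.2365 196.7275]
```

>>> {"method": "step_arm", "body": {"increments": [{"grip": 0.1, "delta_pos": [0, -0.0008, -0.004], "twist": 0}, {"grip": 0.1, "delta_pos": [0, 0, -0.003], "twist": 0}, {"grip": 0.1, "delta_pos": [0, 0, 0], "twist": 0}, {"grip": 0.1, "delta_pos": [0, 0, 0], "twist": 0}]}}

```text
clock: 18.9
position: [0.5478, 0.2144, 0.1952]
ee_rot: [0.707, -0.002, 0.707, 0.002]
contact_force: [-0.3, 0.1, -0.4]
width: 0.0155
```

>>> {"method": "step_arm", "body": {"increments": [{"grip": 0.3, "delta_pos": [0, 0, 0], "twist": 0}, {"grip": 0.5, "delta_pos": [0, 0, 0], "twist": 0}, {"grip": 0.5, "delta_pos": [0, 0, 0.01], "twist": 0}, {"grip": 0.5, "delta_pos": [0, 0, 0.02], "twist": 0}, {"grip": 0.5, "delta_pos": [0, 0, 0.03], "twist": 0}, {"grip": 0.5, "delta_pos": [0, 0, 0.04], "twist": 0}, {"grip": 0.5, "delta_pos": [0, 0, 0.04], "twist": 0}, {"grip": 0.5, "delta_pos": [0, 0, 0], "twist": 0}]}}

```text
clock: 19.57
position: [0.5513, 0.2154, 0.3455]
ee_rot: [0.713, -0.001, 0.701, 0.004]
contact_force: [0.7, 0.3, 1.4]
width: 0.0432
```

Run:
```python
from h import *
c=save('side','d18');a=save('scene','s18');w=save('wrist','w18');print(w['state']['clock'],w['state']['position'],w['state']['contact_force'])
im=np.hstack([cv2.resize(c['img'][115:195,210:320,::-1],(400,291),interpolation=3),cv2.resize(a['img'][195:345,260:390,::-1],(252,291),interpolation=3)])
im2=cv2.resize(w['img'][:,130:380,::-1],(186,286))
cv2.imwrite('pics/c18.png',cv2.copyMakeBorder(np.hstack([im[:286],im2]),0,0,0,0,0)*1)
print(np.hstack([im[:286],im2]).shape)
```

```text
19.6667 [0.54893921 0.21470511 0.33866898] [-0.10675501  1.11401018 -0.58678774]
(286, 838, 3)
```

View pics/c18.png

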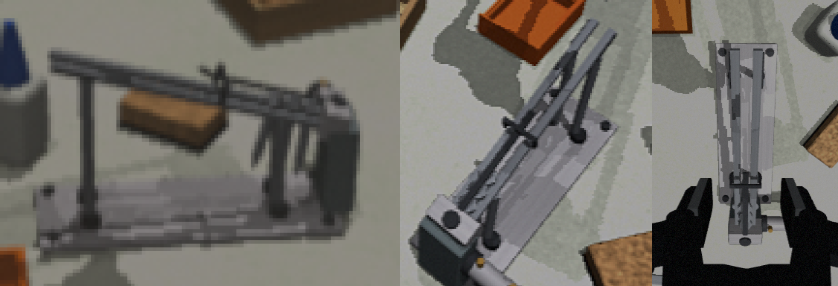

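Side crop: a third screw now hangs in the rail at (258,155), left of the two at (285–308,150), and the upper slot is empty, so screw A is loaded. Now screw B: grasp its head, turn it 180°, and use the front lip the same way.

>>> {"method": "step_arm", "body": {"increments": [{"grip": 0.4, "delta_pos": [-0.005, -0.03, 0], "twist": -7}, {"grip": 0.4, "delta_pos": [-0.005, -0.031, 0], "twist": -7}, {"grip": 0.4, "delta_pos": [-0.005, -0.031, 0], "twist": -7}, {"grip": 0.4, "delta_pos": [-0.005, -0.031, 0], "twist": -7}, {"grip": 0.4, "delta_pos": [-0.005, -0.031, 0], "twist": -7}, {"grip": 0.4, "delta_pos": [-0.005, -0.031, 0], "twist": -7}, {"grip": 0.4, "delta_pos": [-0.005, -0.031, 0], "twist": -7}, {"grip": 0.4, "delta_pos": [-0.005, -0.031, -0.02], "twist": -7}, {"grip": 0.4, "delta_pos": [-0.006, -0.031, -0.03], "twist": -7}, {"grip": 0.4, "delta_pos": [-0.005, -0.03, -0.03], "twist": -7}]}}

```text
clock: 20.55
position: [0.4963, -0.0928, 0.2559]
ee_rot: [0.579, 0.405, 0.579, -0.405]
contact_force: [0.4, -0.1, -1.2]
width: 0.0344
```

>>> {"method": "step_arm", "body": {"increments": [{"grip": 0.4, "delta_pos": [0, 0, -0.04], "twist": -3.4}, {"grip": 0.4, "delta_pos": [0, 0, -0.04], "twist": 0}, {"grip": 0.4, "delta_pos": [0, 0, -0.04], "twist": 0}, {"grip": 0.4, "delta_pos": [0, 0, -0.03], "twist": 0}, {"grip": 0.4, "delta_pos": [0, 0, 0], "twist": 0}, {"grip": 0.4, "delta_pos": [0, 0, 0], "twist": 0}, {"grip": 0.4, "delta_pos": [0, 0, 0], "twist": 0}]}}

```text
clock: 21.13
position: [0.4982, -0.0917, 0.1083]
ee_rot: [0.569, 0.421, 0.568, -0.421]
contact_force: [0.4, -0.7, 0.6]
width: 0.034
```

Run:
```python
from h import *
np.set_printoptions(precision=4,suppress=True)
c=save('wrist','w20');s=c['state'];print(s['clock'],s['position'],s['ee_rot'],s['contact_force'],s['width'])
u=np.array([.958,.286,0]);v=np.array([-.286,.958,0]);o=np.array([.5468,-.1266,0])
for n,x,y,z in [('hl',-.0374-.011,.0448,.0155),('hr',-.0374+.011,.0448,.0155),('ctop',-.0374,.0528,.0155),('cund',-.0374,.0448,.0155),('tip',-.0351,-.036,.012)]:
  print(n,proj(c,o+u*x+v*y+[0,0,z])[0])
g=cv2.cvtColor(c['img'],cv2.COLOR_RGB2GRAY)
for r in range(170,262,6): print(r,' '.join(map(str,g[r,220:300:2])))
```

```text
21.1333 [ 0.4982 -0.0917  0.1083] [ 0.5688  0.4209  0.5679 -0.4205] [ 0.3994 -0.6977  0.6044] 0.033988720779902545
hl [240.4936 199.381 ]
hr [270.2916 199.5197]
ctop [255.4402 189.0736]
cund [255.3943 199.4504]
tip [257.7986 291.6763]
170 51 51 50 48 49 48 51 48 49 48 48 46 51 50 52 50 51 50 53 52 49 54 49 47 50 51 50 49 49 53 50 54 46 53 50 51 51 52 49 52
176 107 109 104 108 108 108 106 107 106 107 106 110 107 107 110 106 107 106 106 106 104 106 108 106 106 106 107 108 109 107 104 105 108 105 107 106 107 104 108 119
182 106 105 109 106 105 106 108 110 106 108 107 107 105 106 109 107 105 105 106 111 103 107 106 109 106 105 105 109 105 108 108 106 110 105 107 104 108 106 117 119
188 106 106 107 104 106 106 105 108 107 104 107 108 110 108 107 105 103 108 106 105 104 106 105 105 105 107 105 106 107 107 108 106 108 105 117 113 119 118 118 116
194 135 136 136 134 134 134 139 138 138 155 107 51 56 52 53 53 52 54 55 53 53 52 53 60 62 58 141 139 142 139 140 139 141 141 141 140 139 140 141 140
200 144 144 144 145 146 146 143 146 145 146 147 53 51 60 59 52 45 50 43 43 45 42 44 49 39 75 127 128
[... 745 characters left out ...]
 137 136
236 88 97 99 101 99 99 95 98 101 100 99 98 101 101 100 80 69 80 78 80 79 66 70 99 100 98 99 100 99 97 103 99 98 101 102 102 149 157 156 158
242 95 106 101 104 102 101 104 103 104 102 103 103 103 102 104 65 57 68 69 74 70 59 47 97 101 105 104 102 102 103 102 101 105 103 102 102 160 62 4 14
248 63 88 89 88 93 93 92 94 89 92 91 91 93 89 93 77 61 68 77 76 76 68 73 147 103 92 92 91 90 90 92 95 92 92 93 94 140 43 2 11
254 40 92 86 86 89 91 89 89 88 91 89 92 87 88 88 79 47 68 75 79 72 77 72 118 140 140 141 141 139 141 90 88 88 134 101 141 139 28 8 6
260 32 96 98 94 94 96 97 94 93 97 94 97 95 154 154 151 83 95 108 117 122 111 87 147 152 153 155 152 153 155 153 151 151 151 152 153 154 19 2 8
```

>>> {"method": "step_arm", "body": {"increments": [{"grip": 0.4, "delta_pos": [0, -0.0015, -0.03], "twist": 0}, {"grip": 0.4, "delta_pos": [0, 0, -0.03], "twist": 0}, {"grip": 0.4, "delta_pos": [0, 0, -0.02], "twist": 0}, {"grip": 0.4, "delta_pos": [0, 0, -0.007], "twist": 0}, {"grip": 0.35, "delta_pos": [0, 0, -0.006], "twist": 0}, {"grip": 0.35, "delta_pos": [0, 0, 0], "twist": 0}, {"grip": 0.35, "delta_pos": [0, 0, 0], "twist": 0}], "force": 30}}

```text
clock: 21.77
position: [0.4987, -0.0934, 0.0158]
ee_rot: [0.569, 0.421, 0.567, -0.42]
contact_force: [-0.1, -0.7, -0.0]
width: 0.0297
```

>>> {"method": "step_arm", "body": {"increments": [{"grip": 0.25, "delta_pos": [0, 0, 0], "twist": 0}, {"grip": 0.15, "delta_pos": [0, 0, 0], "twist": 0}, {"grip": 0.15, "delta_pos": [0, 0, 0], "twist": 0}, {"grip": 0.15, "delta_pos": [0, 0, 0], "twist": 0}]}}

```text
clock: 22.1
position: [0.4986, -0.0934, 0.0157]
ee_rot: [0.569, 0.421, 0.567, -0.42]
contact_force: [-0.3, 0.9, 6.6]
width: 0.018
```

>>> {"method": "step_arm", "body": {"increments": [{"grip": 0.1, "delta_pos": [0, 0, 0.01], "twist": 0}, {"grip": 0.1, "delta_pos": [0, 0, 0.02], "twist": 0}, {"grip": 0.1, "delta_pos": [0, 0, 0.03], "twist": 0}, {"grip": 0.1, "delta_pos": [0, 0, 0.03], "twist": 0}, {"grip": 0.1, "delta_pos": [0.01, -0.01, 0.01], "twist": -7}, {"grip": 0.1, "delta_pos": [0.01, -0.01, 0.01], "twist": -7}, {"grip": 0.1, "delta_pos": [0.01, -0.01, 0], "twist": -7}, {"grip": 0.1, "delta_pos": [0.01, -0.01, 0], "twist": -7}, {"grip": 0.1, "delta_pos": [0.01, -0.01, 0], "twist": -7}, {"grip": 0.1, "delta_pos": [0.01, -0.01, 0], "twist": -7}]}}

```text
clock: 22.93
position: [0.5576, -0.1534, 0.1247]
ee_rot: [0.378, 0.598, 0.378, -0.598]
contact_force: [0.7, -0.3, -0.2]
width: 0.0085
```

>>> {"method": "step_arm", "body": {"increments": [{"grip": 0.1, "delta_pos": [0.01, -0.01, 0], "twist": -7}, {"grip": 0.1, "delta_pos": [0.01, -0.01, 0], "twist": -7}, {"grip": 0.1, "delta_pos": [0.01, -0.01, 0], "twist": -7}, {"grip": 0.1, "delta_pos": [0.01, -0.01, 0], "twist": -7}, {"grip": 0.1, "delta_pos": [0.0043, 0, 0], "twist": -7}, {"grip": 0.1, "delta_pos": [0, 0, 0], "twist": -7}, {"grip": 0.1, "delta_pos": [0, 0, 0], "twist": -7}, {"grip": 0.1, "delta_pos": [0, 0, 0], "twist": -7}, {"grip": 0.1, "delta_pos": [0, 0, 0], "twist": -7}, {"grip": 0.1, "delta_pos": [0, 0, 0], "twist": -7}]}}

```text
clock: 23.77
position: [0.6014, -0.1929, 0.1244]
ee_rot: [0.033, -0.706, 0.033, 0.706]
contact_force: [-0.4, 0.1, 0.2]
width: 0.0085
```

>>> {"method": "step_arm", "body": {"increments": [{"grip": 0.1, "delta_pos": [0, 0, 0], "twist": -7}, {"grip": 0.1, "delta_pos": [0, 0, 0], "twist": -7}, {"grip": 0.1, "delta_pos": [0, 0, 0], "twist": -7}, {"grip": 0.1, "delta_pos": [0, 0, 0], "twist": -7}, {"grip": 0.1, "delta_pos": [0, 0, 0], "twist": -7}, {"grip": 0.1, "delta_pos": [0, 0, -0.02], "twist": -5}, {"grip": 0.1, "delta_pos": [0, 0, -0.02], "twist": 0}, {"grip": 0.1, "delta_pos": [0, 0, -0.02], "twist": 0}, {"grip": 0.1, "delta_pos": [0, 0, 0], "twist": 0}, {"grip": 0.1, "delta_pos": [0, 0, 0], "twist": 0}]}}

```text
clock: 24.6
position: [0.6008, -0.1926, 0.0636]
ee_rot: [0.271, -0.652, 0.271, 0.654]
contact_force: [-0.4, -0.8, 0.3]
width: 0.0086
```

```bash
cat > v.py <<'E'
from h import *
import sys
np.set_printoptions(precision=4,suppress=True)
c=save('wrist',sys.argv[1]);s=c['state'];print(s['clock'],s['position'],s['ee_rot'],s['contact_force'],s['width'],s['qpos'][5])
g=cv2.cvtColor(c['img'],cv2.COLOR_RGB2GRAY)
for r in range(60,262,10): print(r,' '.join(map(str,g[r,226:292:2])))
E
python3 v.py w21
```

```text
24.6 [ 0.6008 -0.1926  0.0636] [ 0.2707 -0.6522  0.2707  0.6542] [-0.4108 -0.8058  0.3261] 0.008615801147306153 1.9361863250170928
60 178 180 181 180 180 180 180 182 177 181 176 180 180 179 181 178 180 182 180 179 173 171 172 171 174 172 174 172 175 169 170 167 167
70 182 179 180 180 183 181 180 178 180 179 177 181 180 180 182 176 177 178 171 173 170 172 171 169 168 171 171 170 173 174 173 173 173
80 179 178 181 180 181 180 178 176 178 179 179 179 179 181 163 173 174 174 173 173 172 171 171 172 172 171 169 169 168 168 169 170 168
90 180 179 179 183 177 179 178 180 179 180 181 161 165 174 175 176 177 174 177 177 174 175 174 176 173 173 173 172 171 172 170 171 171
100 179 181 181 179 179 182 180 182 179 171 173 169 173 173 170 170 172 174 172 174 175 175 176 178 177 177 174 176 177 178 175 176 175
110 181 179 178 181 180 180 181 168 171 169 167 168 169 166 167 166 170 170 169 168 170 170 171 171 175 170 172 174 172 177 177 176 176
120 169 167 165 177 180 178 174 176 177 178 176 176 175 174 173 173 172 170 168 168 167 165 168 166 168 166 169 168 169 168 169 170 170
130 171 168 163 161 1
[... 901 characters left out ...]
82 85 83 83 82 83 80 77 79 76 79 84 83 79 82 84 83 82 80 80 81 82 83 85
210 51 51 49 58 79 84 82 83 80 81 79 81 80 82 83 89 80 80 83 152 79 82 87 81 87 83 78 78 78 80 80 80 83
220 44 47 45 42 45 43 52 50 47 47 50 54 51 59 77 81 80 79 81 82 81 77 80 82 80 82 85 151 152 152 151 147 147
230 47 47 44 45 49 47 49 48 44 46 44 46 40 45 41 44 47 48 49 46 51 50 49 79 104 101 99 98 99 103 102 101 104
240 60 59 59 56 49 52 52 50 48 11 16 44 52 46 45 48 45 50 48 42 15 0 32 47 47 51 51 50 50 44 52 51 57
250 2 13 19 49 48 50 45 46 36 5 6 102 72 103 109 65 43 44 48 45 14 1 8 45 49 51 49 47 50 15 9 11 2
260 9 6 49 50 49 45 52 49 16 10 0 104 111 110 110 109 118 114 113 109 41 1 5 47 47 49 51 51 47 46 6 12 10
```

The jaws have closed to 8.5 mm, so screw B slipped out during the lift or turn. Going back to the overview pose to find it.

>>> {"method": "step_arm", "body": {"increments": [{"grip": 0.4, "delta_pos": [0, 0, 0.04], "twist": 0}, {"grip": 0.4, "delta_pos": [0, 0, 0.04], "twist": 7}, {"grip": 0.4, "delta_pos": [-0.02, 0.007, 0.04], "twist": 7}, {"grip": 0.4, "delta_pos": [-0.02, 0.008, 0.03], "twist": 7}, {"grip": 0.4, "delta_pos": [-0.025, 0.008, 0.02], "twist": 7}, {"grip": 0.4, "delta_pos": [-0.025, 0.008, 0.02], "twist": 7}, {"grip": 0.4, "delta_pos": [-0.025, 0.008, 0], "twist": 7}, {"grip": 0.4, "delta_pos": [-0.01, 0.008, 0], "twist": 7}, {"grip": 0.4, "delta_pos": [0, 0, 0], "twist": 7}, {"grip": 0.4, "delta_pos": [0, 0, 0], "twist": 5}]}}

```text
clock: 25.48
position: [0.4778, -0.1463, 0.254]
ee_rot: [0.101, 0.701, 0.099, -0.699]
contact_force: [0.2, -0.3, -0.1]
width: 0.0342
```

>>> {"method": "step_arm", "body": {"increments": [{"grip": 0.4, "delta_pos": [0, 0, 0], "twist": 0}, {"grip": 0.4, "delta_pos": [0, 0, 0], "twist": 0}, {"grip": 0.4, "delta_pos": [0, 0, 0], "twist": 0}]}}

```text
clock: 25.73
position: [0.4786, -0.1467, 0.2521]
ee_rot: [0.098, 0.701, 0.097, -0.7]
contact_force: [0.9, -0.1, 0.9]
width: 0.0343
```

```bash
cat > find.py <<'E'
from h import *
import sys
np.set_printoptions(precision=4,suppress=True)
def box(c,n=''):
    im=c['img'].astype(int);z=im[:,:,0]-im[:,:,2]
    # wood/bench floor are warm; screw is blueish-grey inside box
    u=np.array([.958,.286,0]);v=np.array([-.286,.958,0]);o=np.array([.5468,-.1266,0])
    q=[proj(c,o+u*x+v*y+[0,0,.006])[0] for x,y in((-.078,-.058),(.078,-.058),(.078,.058),(-.078,.058))]
    m=np.zeros(z.shape,np.uint8);cv2.fillPoly(m,[np.array(q,np.int32)],1)
    s=((z<8)&(m>0)).astype(np.uint8);s[im.sum(2)<60]=0
    k,l,st,ce=cv2.connectedComponentsWithStats(s)
    for i in range(1,k):
        if st[i,4]>60:
            pts=np.argwhere(l==i)[:,::-1].astype(float);W=np.array([onz(c,*p,.014) for p in pts])
            b=np.c_[(W-o)@u,(W-o)@v]*1000;mu=b.mean(0);e,V=np.linalg.eigh(np.cov(b.T));d=V[:,1];t=(b-mu)@d;w=(b-mu)@V[:,0]
            prof=[np.ptp(w[(t>=a)&(t<a+8)]).round() if ((t>=a)&(t<a+8)).any() else 0 for a in np.arange(t.min(),t.max(),8)]
            print(st[i],'mean',mu,'dir',d,'ang',np.degrees(np.arctan2(d[1],d[0])),'ends',mu+d*t.min(),mu+d*t.max(),'prof',prof)
if __name__=='__main__':
    if sys.argv[1]=='new': c=save('wrist',sys.argv[2]);s=c['state'];print(s['clock'],s['position'],s['ee_rot'],s['width'])
    else: c=load(sys.argv[2])
    box(c)
E
python3 find.py old w4; echo; python3 find.py new w22
```

```text
[213  44  83  22 907] mean [35.6779 -1.1813] dir [-0.0237  0.9997] ang 91.35753705395155 ends [ 36.5305 -37.1582] [34.4756 49.5503] prof [np.float64(21.0), np.float64(11.0), np.float64(11.0), np.float64(11.0), np.float64(11.0), np.float64(10.0), np.float64(10.0), np.float64(10.0), np.float64(10.0), np.float64(8.0), np.float64(4.0)]
[212 116  79  19 768] mean [-35.818   16.5517] dir [-0.0415  0.9991] ang 92.37652933999881 ends [-33.7114 -34.2078] [-37.3364  53.1375] prof [np.float64(5.0), np.float64(9.0), np.float64(9.0), np.float64(10.0), np.float64(10.0), np.float64(10.0), np.float64(11.0), np.float64(11.0), np.float64(11.0), np.float64(18.0), np.float64(20.0)]

25.7333 [ 0.4786 -0.1467  0.2521] [ 0.098   0.7009  0.0972 -0.6998] 0.034270476614753485
[206 119  79  20 763] mean [-37.1625  21.7277] dir [-0.0413  0.9991] ang 92.36829340290957 ends [-35.0259 -29.9346] [-38.6573  57.8703] prof [np.float64(4.0), np.float64(9.0), np.float64(10.0), np.float64(9.0), np.float64(9.0), np.float64(10.0), np.float64(11.0), np.float64(10.0), np.float64(11.0), np.float64(15.0), np.float64(21.0)]
```

Screw B is still in the box and was only pushed 5 mm toward the back wall. The TCP was too high, so the tips wedged on the upper head faces. I'll take it by the shank, lower, and carry that to the lip.

>>> {"method": "step_arm", "body": {"increments": [{"grip": 0.4, "delta_pos": [0.004, 0.004, 0], "twist": 7}, {"grip": 0.4, "delta_pos": [0.004, 0.004, 0], "twist": 7}, {"grip": 0.4, "delta_pos": [0.004, 0.004, 0], "twist": 7}, {"grip": 0.4, "delta_pos": [0.004, 0.004, 0], "twist": 7}, {"grip": 0.4, "delta_pos": [0.004, 0.004, -0.02], "twist": 7}, {"grip": 0.4, "delta_pos": [0.004, 0.004, -0.02], "twist": 7}, {"grip": 0.4, "delta_pos": [0.003, 0.0046, -0.02], "twist": 7}, {"grip": 0.4, "delta_pos": [0, 0, -0.02], "twist": 7}, {"grip": 0.4, "delta_pos": [0, 0, -0.02], "twist": 7}, {"grip": 0.4, "delta_pos": [0, 0, -0.02], "twist": 7}]}}

```text
clock: 26.62
position: [0.5055, -0.1179, 0.1302]
ee_rot: [0.484, 0.516, 0.483, -0.516]
contact_force: [0.6, -0.5, 0.2]
width: 0.0346
```

>>> {"method": "step_arm", "body": {"increments": [{"grip": 0.4, "delta_pos": [0, 0, -0.02], "twist": 7}, {"grip": 0.4, "delta_pos": [0, 0, -0.02], "twist": 7}, {"grip": 0.4, "delta_pos": [0, 0, -0.015], "twist": 7}, {"grip": 0.4, "delta_pos": [0, 0, -0.01], "twist": 2.1}, {"grip": 0.4, "delta_pos": [0, 0, 0], "twist": 0}, {"grip": 0.4, "delta_pos": [0, 0, 0], "twist": 0}, {"grip": 0.4, "delta_pos": [0, 0, 0], "twist": 0}]}}

```text
clock: 27.2
position: [0.506, -0.1183, 0.0668]
ee_rot: [0.576, 0.411, 0.575, -0.411]
contact_force: [-0.2, 0.2, 0.0]
width: 0.0341
```

```bash
python3 v.py w23 | head -1
python3 - <<'E'
from h import *
c=load('w23');p=c['state']['position']
u=np.array([.958,.286,0]);v=np.array([-.286,.958,0]);o=np.array([.5468,-.1266,0])
print(((p-o)@u*1000).round(1),((p-o)@v*1000).round(1))
from find import box; box(c)
E
```

```text
27.2 [ 0.506  -0.1183  0.0668] [ 0.5761  0.4108  0.5752 -0.4105] [-0.158   0.2407  0.0395] 0.034126200959919924 -0.6951517242717155
-36.7 19.7
[ 238  161   37  124 2212] mean [-37.2727  21.51  ] dir [-0.038   0.9993] ang 92.1761867286999 ends [-35.3641 -28.7182] [-38.5228  54.4062] prof [np.float64(5.0), np.float64(8.0), np.float64(11.0), np.float64(11.0), np.float64(11.0), np.float64(11.0), np.float64(11.0), np.float64(11.0), np.float64(12.0), np.float64(21.0), np.float64(21.0)]
[193 238  23  51 589] mean [-70.3121 -13.4606] dir [0.2165 0.9763] ang 77.49919275984762 ends [-74.5829 -32.7237] [-66.3282   4.5085] prof [np.float64(9.0), np.float64(9.0), np.float64(8.0), np.float64(8.0), np.float64(7.0)]
[298 238  28  51 628] mean [  0.0322 -10.9193] dir [-0.3158  0.9488] ang 108.4068539001431 ends [  6.1239 -29.2241] [-5.9342  7.0092] prof [np.float64(11.0), np.float64(9.0), np.float64(13.0), np.float64(8.0), np.float64(7.0)]
```

>>> {"method": "step_arm", "body": {"increments": [{"grip": 0.4, "delta_pos": [0, 0, -0.025], "twist": 0}, {"grip": 0.4, "delta_pos": [0, 0, -0.02], "twist": 0}, {"grip": 0.4, "delta_pos": [0, 0, -0.008], "twist": 0}, {"grip": 0.3, "delta_pos": [0, 0, -0.003], "twist": 0}, {"grip": 0.2, "delta_pos": [0, 0, 0], "twist": 0}, {"grip": 0.1, "delta_pos": [0, 0, 0], "twist": 0}, {"grip": 0.05, "delta_pos": [0, 0, 0], "twist": 0}, {"grip": 0, "delta_pos": [0, 0, 0], "twist": 0}, {"grip": 0, "delta_pos": [0, 0, 0], "twist": 0}], "force": 40}}

```text
clock: 28.0
position: [0.5058, -0.1182, 0.0109]
ee_rot: [0.577, 0.41, 0.575, -0.41]
contact_force: [-0.9, 0.3, 0.6]
width: 0.0101
```

>>> {"method": "step_arm", "body": {"increments": [{"grip": 0, "delta_pos": [0, 0, 0.01], "twist": 0}, {"grip": 0, "delta_pos": [0, 0, 0.015], "twist": 0}, {"grip": 0, "delta_pos": [0, 0, 0.015], "twist": 0}, {"grip": 0, "delta_pos": [0, 0, 0.015], "twist": 0}, {"grip": 0, "delta_pos": [0, 0, 0.015], "twist": 0}, {"grip": 0, "delta_pos": [0, 0, 0.02], "twist": 0}, {"grip": 0, "delta_pos": [0, 0, 0], "twist": 0}, {"grip": 0, "delta_pos": [0, 0, 0], "twist": 0}]}}

```text
clock: 28.67
position: [0.5061, -0.1183, 0.1018]
ee_rot: [0.577, 0.411, 0.575, -0.41]
contact_force: [-0.3, 0.2, -1.4]
width: 0.0095
```

Screw B is held by its shank. Turning it 180° and moving to the lip.

>>> {"method": "step_arm", "body": {"increments": [{"grip": 0, "delta_pos": [0.01, -0.008, 0.01], "twist": -7}, {"grip": 0, "delta_pos": [0.01, -0.008, 0], "twist": -7}, {"grip": 0, "delta_pos": [0.01, -0.008, 0], "twist": -7}, {"grip": 0, "delta_pos": [0.01, -0.008, 0], "twist": -7}, {"grip": 0, "delta_pos": [0.01, -0.008, 0], "twist": -7}, {"grip": 0, "delta_pos": [0.0132, -0.0086, 0], "twist": -7}, {"grip": 0, "delta_pos": [0, 0, 0], "twist": -7}, {"grip": 0, "delta_pos": [0, 0, 0], "twist": -7}, {"grip": 0, "delta_pos": [0, 0, 0], "twist": -7}, {"grip": 0, "delta_pos": [0, 0, 0], "twist": -7}]}}

```text
clock: 29.5
position: [0.5675, -0.1662, 0.1087]
ee_rot: [-0.234, -0.666, -0.235, 0.668]
contact_force: [0.4, 0.2, -0.9]
width: 0.0102
```

>>> {"method": "step_arm", "body": {"increments": [{"grip": 0, "delta_pos": [0, 0, 0], "twist": -7}, {"grip": 0, "delta_pos": [0, 0, 0], "twist": -7}, {"grip": 0, "delta_pos": [0, 0, 0], "twist": -7}, {"grip": 0, "delta_pos": [0, 0, 0], "twist": -7}, {"grip": 0, "delta_pos": [0, 0, 0], "twist": -7}, {"grip": 0, "delta_pos": [0, 0, 0], "twist": -7}, {"grip": 0, "delta_pos": [0, 0, 0], "twist": -7}, {"grip": 0, "delta_pos": [0, 0, 0], "twist": -7}, {"grip": 0, "delta_pos": [0, 0, 0], "twist": -7}, {"grip": 0, "delta_pos": [0, 0, 0], "twist": -7}]}}

```text
clock: 30.33
position: [0.5675, -0.1661, 0.1088]
ee_rot: [0.191, -0.68, 0.19, 0.682]
contact_force: [0.4, -0.0, -0.6]
width: 0.0101
```

>>> {"method": "step_arm", "body": {"increments": [{"grip": 0, "delta_pos": [0, 0, 0], "twist": -7}, {"grip": 0, "delta_pos": [0, 0, 0], "twist": -7}, {"grip": 0, "delta_pos": [0, 0, 0], "twist": -7}, {"grip": 0, "delta_pos": [0, 0, 0], "twist": -7}, {"grip": 0, "delta_pos": [0, 0, 0], "twist": -7}, {"grip": 0, "delta_pos": [0, 0, -0.02], "twist": -7}, {"grip": 0, "delta_pos": [0, 0, -0.02], "twist": -0.4}, {"grip": 0, "delta_pos": [0, 0, 0], "twist": 0}, {"grip": 0, "delta_pos": [0, 0, 0], "twist": 0}, {"grip": 0, "delta_pos": [0, 0, 0], "twist": 0}]}}

```text
clock: 31.17
position: [0.5685, -0.1666, 0.0702]
ee_rot: [0.422, -0.567, 0.422, 0.567]
contact_force: [-0.1, 0.2, -0.8]
width: 0.0101
```

```bash
python3 v.py w24
python3 - <<'E'
from h import *
c=load('w24');p=c['state']['position']
u=np.array([.958,.286,0]);v=np.array([-.286,.958,0]);o=np.array([.5468,-.1266,0])
print(((p-o)@u*1000).round(1),((p-o)@v*1000).round(1))
for d in (.02,.025,.03,.035,.04): print(d,proj(c,p-v*d+[0,0,.0035])[0],proj(c,p-v*(d+.008)+[0,0,.0035])[0])
E
```

```text
31.1667 [ 0.5685 -0.1666  0.0702] [ 0.422  -0.5672  0.4221  0.5675] [-0.0761  0.1866 -0.8388] 0.010135576969084884 2.447688873773233
60 189 185 185 186 186 186 185 187 189 187 187 186 187 183 185 185 184 186 186 185 183 185 187 186 185 187 185 183 186 186 184 184 185
70 190 187 190 189 188 190 188 188 188 189 189 188 189 190 188 193 189 191 190 187 190 187 190 187 188 187 188 188 188 190 189 188 187
80 197 198 194 196 197 196 197 195 198 196 196 197 194 193 197 196 198 195 196 196 197 197 197 199 196 196 197 198 197 200 196 196 197
90 195 194 196 195 196 196 197 194 196 196 197 194 196 195 197 195 194 198 195 195 197 195 193 197 196 197 197 142 129 129 130 128 128
100 198 197 197 194 195 196 196 193 196 193 198 197 193 197 196 193 195 196 195 199 196 195 197 196 197 196 131 131 131 131 130 132 128
110 198 197 195 197 199 196 197 197 195 196 198 197 196 197 198 198 196 198 195 196 197 195 145 131 134 135 134 136 132 135 134 137 133
120 203 202 200 203 201 202 204 201 201 202 201 201 202 202 202 199 201 202 203 146 133 136 138 133 134 132 131 128 131 131 135 131 135
130 200 202 203 203
[... 1210 characters left out ...]
9 60 59 59 65 67 68 67 67 66 66 61 57 60 84 81 85 83 85 83 82 148 156 155
240 155 155 133 54 54 57 57 56 17 18 56 62 65 62 70 69 65 69 68 64 58 29 16 49 55 58 54 57 56 146 172 174 175
250 2 14 50 57 56 60 54 60 4 4 52 61 60 62 66 69 70 69 65 63 59 22 11 16 51 53 55 54 59 58 20 14 11
260 7 54 57 58 54 55 55 14 14 8 57 57 60 64 66 71 65 67 65 63 61 16 16 17 50 57 57 58 53 57 47 2 17
9.3 -44.5
0.02 [257.00959535 215.51916721] [257.02220132 198.3638376 ]
0.025 [257.0174269  204.86129023] [257.0302878  187.35902448]
0.03 [257.02541635 193.98853688] [257.03853999 176.1287031 ]
0.035 [257.03356851 182.89434272] [257.04696303 164.6658701 ]
0.04 [257.04188841 171.57187317] [257.05556229 152.9632291 ]
```

>>> {"method": "step_arm", "body": {"increments": [{"grip": 0, "delta_pos": [0.0009, -0.0029, 0], "twist": 0}, {"grip": 0, "delta_pos": [0, 0, -0.01], "twist": 0}, {"grip": 0, "delta_pos": [0, 0, -0.01], "twist": 0}, {"grip": 0, "delta_pos": [0, 0, -0.005], "twist": 0}, {"grip": 0, "delta_pos": [0, 0, 0], "twist": 0}, {"grip": 0, "delta_pos": [0, 0, 0], "twist": 0}]}}

```text
clock: 31.72
position: [0.5688, -0.1692, 0.0443]
ee_rot: [0.422, -0.567, 0.422, 0.568]
contact_force: [-0.7, 0.0, -0.7]
width: 0.0103
```

>>> {"method": "step_arm", "body": {"increments": [{"grip": 0, "delta_pos": [0, 0, -0.0015], "twist": 0}, {"grip": 0, "delta_pos": [0, 0, 0], "twist": 0}, {"grip": 0, "delta_pos": [0, 0, 0], "twist": 0}]}}

```text
clock: 31.97
position: [0.5695, -0.1695, 0.0439]
ee_rot: [-0.422, 0.567, -0.422, -0.567]
contact_force: [-0.6, -0.8, -0.6]
width: 0.01
```

>>> {"method": "step_arm", "body": {"increments": [{"grip": 0, "delta_pos": [0, 0, -0.001], "twist": 0}, {"grip": 0.18, "delta_pos": [0, 0, 0], "twist": 0}, {"grip": 0.22, "delta_pos": [0, 0, 0], "twist": 0}, {"grip": 0.22, "delta_pos": [0, 0, 0], "twist": 0}, {"grip": 0.25, "delta_pos": [0, 0, 0], "twist": 0}, {"grip": 0.35, "delta_pos": [0, 0, 0], "twist": 0}, {"grip": 0.4, "delta_pos": [0, 0, 0.02], "twist": 0}, {"grip": 0.4, "delta_pos": [0, 0, 0.03], "twist": 0}, {"grip": 0.4, "delta_pos": [0, 0, 0.03], "twist": 0}, {"grip": 0.4, "delta_pos": [0, 0, 0], "twist": 0}]}}

```text
clock: 32.8
position: [0.5732, -0.171, 0.1288]
ee_rot: [-0.423, 0.571, -0.421, -0.563]
contact_force: [1.2, 0.2, -0.1]
width: 0.0338
```

```bash
python3 v.py w25
python3 - <<'E'
from h import *
d=save('scene','s25')
c=load('w25');p=c['state']['position']
u=np.array([.958,.286,0]);v=np.array([-.286,.958,0]);o=np.array([.5468,-.1266,0])
print(((p-o)@u*1000).round(1),((p-o)@v*1000).round(1))
for y in (-.075,-.083): 
  for z in (.045,.052,.060): print(y,z,proj(c,o+u*.01+v*y+[0,0,z])[0])
E
```

```text
32.8 [ 0.5732 -0.171   0.1288] [-0.4231  0.5712 -0.4212 -0.5633] [ 1.1636  0.1844 -0.0739] 0.03384409233584238 2.444176064717475
60 175 175 173 172 174 174 174 170 174 175 174 174 172 173 174 174 174 174 177 171 172 175 172 175 173 173 174 174 174 174 174 176 172
70 169 170 168 168 167 169 169 167 168 166 167 167 165 168 167 166 166 167 165 167 167 167 166 167 166 167 167 166 167 168 166 165 167
80 166 164 164 166 165 167 163 166 166 165 163 165 165 164 166 164 166 165 165 167 167 166 167 164 165 163 164 165 164 165 164 168 163
90 174 173 174 176 176 175 175 176 175 174 176 173 174 174 175 174 176 173 173 175 174 171 175 174 174 172 176 175 174 176 130 121 121
100 173 175 173 171 175 174 171 174 174 172 174 171 172 173 174 175 173 173 174 173 173 175 174 173 172 171 170 124 111 112 114 112 113
110 175 174 173 174 173 174 176 174 172 175 174 177 173 177 175 173 173 174 174 175 172 174 174 175 128 118 118 121 122 116 119 119 120
120 180 178 122 117 115 114 115 119 122 120 118 119 120 119 179 179 133 123 174 119 119 117 114 117 119 116 116 118 116 117 114 117 115
130 178 178 179 116 117
[... 1318 characters left out ...]
1 131 132 130 132 134 132 130 132 146
240 138 137 139 154 158 156 156 157 157 157 158 149 145 143 146 142 143 144 118 145 144 144 125 126 123 126 126 124 124 124 124 124 126
250 167 169 171 171 169 166 168 171 172 170 170 172 167 171 169 168 169 160 161 162 159 160 160 160 158 159 160 161 141 139 140 140 140
260 169 170 168 171 172 168 170 168 169 165 168 169 170 167 167 169 167 170 169 169 168 166 168 168 160 158 156 158 161 159 160 157 157
12.5 -50.1
-0.075 0.045 [261.65405939 163.61357117]
-0.075 0.052 [261.7113158  165.78990141]
-0.075 0.06 [261.78108801 168.44196033]
-0.083 0.045 [261.70538766 152.07773104]
-0.083 0.052 [261.76478446 153.92841252]
-0.083 0.06 [261.83721306 156.18513788]
```

Run:
```python
from h import *
np.set_printoptions(precision=4,suppress=True)
u=np.array([.958,.286,0]);v=np.array([-.286,.958,0]);o=np.array([.5468,-.1266,0]);k=np.array([0,0,1.])
bx=lambda P:np.array([(P-o)@u,(P-o)@v,P[2]])*1000
c=load('w25');im=c['img'].astype(int)
m=((im[:,:,0]-im[:,:,2]<8)).astype(np.uint8)
for r in range(150,246,5):
  x=np.where(m[r,236:300])[0];print(r,(x.min()+236,x.max()+236) if len(x) else None,end=' ')
t=onz(c,262,239,.010);print('\ntip',bx(t))
for th in (0,15,20,25,30,35,40):
  a=np.radians(th);d=-v*np.cos(a)+k*np.sin(a);n=v*np.sin(a)+k*np.cos(a)
  H=t+.080*d;T=t+.088*d
  print(th,'under',bx(H),'rows: shank-axis@under',proj(c,H)[0],'under upper rim',proj(c,H+n*.0095)[0],'top upper',proj(c,T+n*.0095)[0],'top lower rim',proj(c,T-n*.0095)[0],'w',(proj(c,T+u*.0095)-proj(c,T-u*.0095))[0,0])
```

```text
150 (np.int64(236), np.int64(299)) 155 (np.int64(236), np.int64(297)) 160 (np.int64(251), np.int64(273)) 165 (np.int64(247), np.int64(278)) 170 (np.int64(247), np.int64(278)) 175 (np.int64(248), np.int64(277)) 180 (np.int64(252), np.int64(273)) 185 (np.int64(255), np.int64(270)) 190 (np.int64(255), np.int64(270)) 195 (np.int64(255), np.int64(270)) 200 (np.int64(255), np.int64(269)) 205 (np.int64(255), np.int64(269)) 210 (np.int64(255), np.int64(269)) 215 (np.int64(255), np.int64(269)) 220 (np.int64(255), np.int64(268)) 225 (np.int64(255), np.int64(268)) 230 (np.int64(257), np.int64(267)) 235 (np.int64(259), np.int64(264)) 240 (np.int64(295), np.int64(299)) 245 (np.int64(295), np.int64(299)) 
tip [ 9.1939 -2.3816 10.    ]
0 under [  9.1939 -82.3464  10.    ] rows: shank-axis@under [262.4777 145.0334] under upper rim [262.576 146.982] top upper [262.6312 136.3184] top lower rim [262.4357 133.24  ] w -24.543525705379153
15 under [  9.1939 -79.6217  30.7055] rows: shank-axis@under [262.6818 153.2081] under upper rim [262.7733 159.0175] top upper [262.8591 148.5299] top lower rim [262.673
[... 346 characters left out ...]
1.9625] top upper [262.9913 162.3567] top lower rim [262.8255 145.9801] w -28.139211960191233
30 under [  9.1939 -71.6332  50.    ] rows: shank-axis@under [262.8591 169.9929] under upper rim [262.9315 179.8808] top upper [263.0476 170.9841] top lower rim [262.8966 151.7774] w -28.838626158063136
35 under [  9.1939 -67.885   55.8861] rows: shank-axis@under [262.9076 177.5229] under upper rim [262.9706 188.6967] top upper [263.0956 180.6951] top lower rim [262.9627 158.7328] w -29.50714667990769
40 under [  9.1939 -63.6382  61.423 ] rows: shank-axis@under [262.949  185.9616] under upper rim [263.0012 198.3282] top upper [263.1339 191.4045] top lower rim [263.0224 166.8372] w -30.13253982450155
```

The fit gives screw B leaning at about 33° over the lip, head underside near box y = -70 mm, z ≈ 53 mm, which is the wanted state. Regripping its head there.

>>> {"method": "step_arm", "body": {"increments": [{"grip": 0.4, "delta_pos": [0.0036, -0.0126, 0], "twist": 0}, {"grip": 0.4, "delta_pos": [0.0037, -0.0126, -0.02], "twist": 0}, {"grip": 0.4, "delta_pos": [0, 0, -0.02], "twist": 0}, {"grip": 0.4, "delta_pos": [0, 0, -0.018], "twist": 0}, {"grip": 0.4, "delta_pos": [0, 0, 0], "twist": 0}, {"grip": 0.4, "delta_pos": [0, 0, 0], "twist": 0}], "force": 40}}

```text
clock: 33.4
position: [0.5752, -0.1947, 0.0624]
ee_rot: [0.422, -0.565, 0.423, 0.569]
contact_force: [0.1, -0.2, 1.2]
width: 0.0343
```

>>> {"method": "step_arm", "body": {"increments": [{"grip": 0.4, "delta_pos": [0, 0, 0], "twist": 0}]}}

```text
clock: 33.48
position: [0.5768, -0.1952, 0.0645]
ee_rot: [0.422, -0.567, 0.422, 0.567]
contact_force: [0.1, -0.2, 0.4]
width: 0.0343
```

Down 17 mm to TCP z ≈ 0.047, then close.

>>> {"method": "step_arm", "body": {"increments": [{"grip": 0.4, "delta_pos": [0, 0, -0.009], "twist": 0}, {"grip": 0.4, "delta_pos": [0, 0, -0.008], "twist": 0}, {"grip": 0.38, "delta_pos": [0, 0, 0], "twist": 0}, {"grip": 0.3, "delta_pos": [0, 0, 0], "twist": 0}, {"grip": 0.2, "delta_pos": [0, 0, 0], "twist": 0}, {"grip": 0.15, "delta_pos": [0, 0, 0], "twist": 0}, {"grip": 0.15, "delta_pos": [0, 0, 0], "twist": 0}, {"grip": 0.15, "delta_pos": [0, 0, 0], "twist": 0}]}}

```text
clock: 34.15
position: [0.5767, -0.1945, 0.0479]
ee_rot: [-0.422, 0.567, -0.422, -0.567]
contact_force: [-0.0, 0.8, -0.0]
width: 0.0183
```

>>> {"method": "step_arm", "body": {"increments": [{"grip": 0.15, "delta_pos": [0, 0, 0.01], "twist": 0}, {"grip": 0.15, "delta_pos": [0, 0, 0.01], "twist": 0}, {"grip": 0.15, "delta_pos": [0, 0, 0.015], "twist": 0}, {"grip": 0.15, "delta_pos": [0, 0, 0.02], "twist": 0}, {"grip": 0.15, "delta_pos": [0, 0, 0.02], "twist": 0}, {"grip": 0.15, "delta_pos": [0, 0, 0], "twist": 0}, {"grip": 0.15, "delta_pos": [0, 0, 0], "twist": 0}]}}

```text
clock: 34.73
position: [0.5778, -0.1953, 0.1249]
ee_rot: [-0.422, 0.569, -0.422, -0.566]
contact_force: [1.3, 0.0, -1.9]
width: 0.0182
```

Run:
```python
from h import *
np.set_printoptions(precision=4,suppress=True)
c=save('wrist','w26');s=c['state'];print(s['clock'],s['position'],s['ee_rot'],s['contact_force'],s['width'])
im=c['img'].astype(int);m=(im[:,:,0]-im[:,:,2]<8)
for r in range(150,300,6):
  x=np.where(m[r,225:300])[0];print(r,(x.min()+225,x.max()+225,len(x)) if len(x) else None,end=' ')
v=np.array([-.286,.958,0]);p=s['position']
print()
for th in (20,30,40,50,60,75,90):
  a=np.radians(th);H=p+v*.003+[0,0,.008]
  print(th,'tip',proj(c,H+.08*(np.cos(a)*v-np.array([0,0,np.sin(a)])))[0],'head',proj(c,H)[0])
```

```text
34.7333 [ 0.5778 -0.1953  0.1249] [-0.4225  0.5688 -0.4219 -0.5656] [ 1.2691  0.0442 -1.8845] 0.018176337277080304
150 (np.int64(225), np.int64(298), 59) 156 (np.int64(227), np.int64(299), 55) 162 (np.int64(237), np.int64(299), 38) 168 (np.int64(234), np.int64(293), 18) 174 (np.int64(231), np.int64(294), 18) 180 (np.int64(225), np.int64(295), 51) 186 (np.int64(225), np.int64(299), 72) 192 None 198 None 204 None 210 None 216 None 222 None 228 None 234 None 240 (np.int64(225), np.int64(291), 52) 246 (np.int64(225), np.int64(293), 63) 252 (np.int64(225), np.int64(298), 74) 258 (np.int64(225), np.int64(299), 75) 264 (np.int64(225), np.int64(299), 75) 270 (np.int64(225), np.int64(299), 75) 276 (np.int64(225), np.int64(299), 66) 282 (np.int64(225), np.int64(299), 56) 288 (np.int64(225), np.int64(299), 55) 294 (np.int64(225), np.int64(299), 52) 
20 tip [257.0083 356.5261] head [256.925  266.8504]
30 tip [257.0559 333.4294] head [256.925  266.8504]
40 tip [257.0966 310.9378] head [256.925  266.8504]
50 tip [257.1311 289.0613] head [256.925  266.8504]
60 tip [257.1598 267.7787] head [256.925  266.8504]
75 tip [257.1926 236.8951] head [256.925  266.8504]
90 tip [257.2136 207.1797] head [256.925  266.8504]
```

Screw B is held by its head and tilted. Carrying it to the rail.

>>> {"method": "step_arm", "body": {"increments": [{"grip": 0.1, "delta_pos": [0, 0, 0.03], "twist": 7}, {"grip": 0.1, "delta_pos": [0, 0, 0.035], "twist": 7}, {"grip": 0.1, "delta_pos": [0, 0.01, 0.035], "twist": 7}, {"grip": 0.1, "delta_pos": [0, 0.02, 0.035], "twist": 7}, {"grip": 0.1, "delta_pos": [-0.003, 0.03, 0.02], "twist": 7}, {"grip": 0.1, "delta_pos": [-0.003, 0.036, 0.01], "twist": 7}, {"grip": 0.1, "delta_pos": [-0.003, 0.036, 0], "twist": 7}, {"grip": 0.1, "delta_pos": [-0.003, 0.036, 0], "twist": 7}, {"grip": 0.1, "delta_pos": [-0.003, 0.036, 0], "twist": 7}, {"grip": 0.1, "delta_pos": [-0.003, 0.036, 0], "twist": 7}]}}

```text
clock: 35.62
position: [0.5576, 0.047, 0.2864]
ee_rot: [0.018, -0.706, 0.018, 0.708]
contact_force: [0.5, 0.8, -0.8]
width: 0.0179
```

>>> {"method": "step_arm", "body": {"increments": [{"grip": 0.1, "delta_pos": [-0.003, 0.036, 0], "twist": 3.4}, {"grip": 0.1, "delta_pos": [-0.003, 0.036, 0], "twist": 0}, {"grip": 0.1, "delta_pos": [-0.003, 0.036, 0], "twist": 0}, {"grip": 0.1, "delta_pos": [-0.002, 0.032, 0], "twist": 0}, {"grip": 0.1, "delta_pos": [0, 0.02, 0], "twist": 0}, {"grip": 0.1, "delta_pos": [0, 0.01, 0], "twist": 0}, {"grip": 0.1, "delta_pos": [0, 0, -0.02], "twist": 0}, {"grip": 0.1, "delta_pos": [0, 0, 0], "twist": 0}, {"grip": 0.1, "delta_pos": [0, 0, 0], "twist": 0}, {"grip": 0.1, "delta_pos": [0, 0, 0], "twist": 0}]}}

```text
clock: 36.45
position: [0.5477, 0.2144, 0.2675]
ee_rot: [-0.0, -0.707, 0.0, 0.707]
contact_force: [-0.3, -0.3, -0.5]
width: 0.0186
```

Run:
```python
from h import *
np.set_printoptions(precision=4,suppress=True)
c=save('wrist','w27');s=c['state'];print(s['clock'],s['position'],s['ee_rot'],s['contact_force'],s['width'])
g=cv2.cvtColor(c['img'],cv2.COLOR_RGB2GRAY)
for r in (150,165,180,195,205,215,225,235,245,255,265,280,300): print(r,' '.join(map(str,g[r,222:292])))
R=np.array([.5961,.2156,.1607]);a=np.radians(17)
for x in(-.04,-.03,-.02,-.01): print(x,[proj(c,R+np.array([x*np.cos(a),y,-x*np.sin(a)]))[0].round(1) for y in(-.0072,.0072)])
print('tcp',proj(c,s['position']+[0,0,.008])[0])
```

```text
36.45 [0.5477 0.2144 0.2675] [-0.0004 -0.7068  0.0002  0.7074] [-0.3029 -0.3444 -0.4977] 0.018609881914368662
150 169 167 169 168 172 174 174 174 155 147 144 141 125 121 126 132 127 126 125 124 123 125 126 126 124 95 152 158 141 135 136 144 147 151 147 150 151 149 145 151 151 152 137 133 120 117 121 121 127 126 124 125 120 119 124 122 123 122 118 111 113 110 163 170 175 173 171 170 171 172
165 171 166 174 171 167 172 173 155 148 146 143 143 125 126 129 131 132 127 128 127 129 129 131 129 126 92 153 156 137 135 135 135 136 138 134 139 160 159 156 137 137 136 135 135 115 118 122 125 128 129 126 125 123 125 126 122 125 123 116 99 96 98 93 152 158 170 159 159 159 160
180 159 156 154 157 133 134 139 138 139 133 133 132 125 117 121 124 124 117 120 118 120 119 117 117 118 118 153 156 138 136 135 135 136 140 135 142 139 134 134 135 136 151 155 154 121 108 113 112 117 119 113 116 116 111 114 115 116 115 103 77 95 96 94 98 98 94 92 95 96 93
195 158 158 155 156 154 157 153 151 120 63 49 61 110 121 122 129 124 120 120 120 121 120 118 122 118 73 44 70 73 68 128 135 135 132 137 139 139 136 152 158
[... 1676 characters left out ...]
 45 44 44 46 49 46
280 59 62 58 59 61 29 13 20 7 6 11 6 4 17 7 34 135 137 137 135 137 119 62 47 48 44 48 46 43 40 40 43 46 36 38 40 38 40 42 45 41 37 41 41 40 40 41 40 39 75 76 78 75 79 39 2 2 1 7 8 14 5 12 8 16 60 61 61 64 59
300 15 11 7 1 11 14 17 13 15 13 4 4 8 28 128 142 136 136 136 135 135 136 133 131 97 107 109 116 112 114 118 120 120 123 123 125 121 117 99 76 69 69 83 82 70 77 129 137 135 137 134 133 129 130 132 132 59 13 1 3 10 17 10 13 13 11 2 4 12 13
-0.04 [array([266.3, 180.3]), array([246.7, 180.3])]
-0.03 [array([266.3, 166.7]), array([246.6, 166.7])]
-0.02 [array([266.3, 153. ]), array([246.6, 153. ])]
-0.01 [array([266.3, 139.3]), array([246.6, 139.4])]
tcp [259.2084 262.6388]
```

Head column 256.5 matches the slot's projection (256.8), so it's aligned in y. Lowering in stages.

>>> {"method": "step_arm", "body": {"increments": [{"grip": 0.1, "delta_pos": [0, 0, -0.01], "twist": 0}, {"grip": 0.1, "delta_pos": [0, 0, -0.015], "twist": 0}, {"grip": 0.1, "delta_pos": [0, 0, -0.015], "twist": 0}, {"grip": 0.1, "delta_pos": [0, 0, -0.01], "twist": 0}, {"grip": 0.1, "delta_pos": [0, 0, 0], "twist": 0}, {"grip": 0.1, "delta_pos": [0, 0, 0], "twist": 0}]}}

```text
clock: 37.0
position: [0.5475, 0.215, 0.2174]
ee_rot: [-0.0, -0.707, -0.0, 0.707]
contact_force: [0.0, -0.0, 0.7]
width: 0.0184
```

>>> {"method": "step_arm", "body": {"increments": [{"grip": 0.1, "delta_pos": [0, 0, -0.01], "twist": 0}, {"grip": 0.1, "delta_pos": [0, 0, -0.008], "twist": 0}, {"grip": 0.1, "delta_pos": [0, 0, -0.006], "twist": 0}, {"grip": 0.1, "delta_pos": [0, 0, 0], "twist": 0}, {"grip": 0.1, "delta_pos": [0, 0, 0], "twist": 0}]}}

```text
clock: 37.42
position: [0.5473, 0.2153, 0.1932]
ee_rot: [-0.001, -0.707, -0.0, 0.707]
contact_force: [0.3, -0.2, -0.3]
width: 0.0176
```

Run:
```python
from h import *
np.set_printoptions(precision=4,suppress=True)
a=load('d18');d=save('side','d28');print(d['state']['position'],d['state']['contact_force'],d['state']['width'])
# screw below the bars in the side view: new dark/grey pixels vs d18 under the bars near loading stretch
df=np.abs(d['img'].astype(int)-a['img'].astype(int)).sum(2)
R=np.array([.5961,.2156,.1607]);t=np.radians(17)
for x in(-.13,-.11,-.09,-.07,-.05): print(x,proj(d,R+np.array([x*np.cos(t),0,-x*np.sin(t)]))[0].round(1))
for r in range(122,152,2): print(r,' '.join(f'{x:3d}' for x in df[r,222:262]))
```

```text
[0.5473 0.2153 0.1932] [ 0.3363 -0.1659 -0.2549] 0.01758431858219169
-0.13 [227.3 130.8]
-0.11 [232.6 132. ]
-0.09 [237.9 133.1]
-0.07 [243.1 134.2]
-0.05 [248.4 135.3]
122   4   4   5   7   3   4   3   2   4   6   2   6   2   3   5   6   6   6   2   4   6   7  57 232 327 335 328 328 328 337 298 106   6   6   6   4   5   2   3   5
124   4   8   6   4   3   5   5   3   3   2   2   3   3   3   2   2   2   4   5   3   8   6  54 233 326 331 325 321 324 328 279  60   1   6   5   3   3   4   4   4
126   2   2   1   2   4   4   0   3   2   6   2   3   3   3   1   6   2   4   5   1   7   1  54 227 298 320 331 329 319 206  77   5   7   4   2   5   2   5   5   7
128   2   4  13  10   8   2   3   5   3   5   5   7   1   3   3   4   4   3   4   6   6   8  25 199 279 319 331 329 316 187  17   8   6   1   5   3   5   5   4   2
130   2   0   8   8  11   1   1   2   6   3   1   6   2   3   6   3   4   3   3   5   9   2  52 163 252 312 327 329 316 189  17   7   4   1   5   4   5   2   2   6
132   3   3   6  18  19  19  11   6   2   2   0   1   1   3   3   0   2   1   0  17  45  99 182 219 244 297 312
[... 828 characters left out ...]
   1   1   1   1   1   1   2   1   0   1   1
144   0   0   7   4   5   4   7   3   5   4   6   1   4   1   2   6   6   4   5   5   3   1   2   3   3   2   2   3   1   3   1   4   3   4   3   2   5   4   2   5
146   3   4   4   6   2   6   4   4   3   4   1   0   2   3   5   4   6   4   4   4   1   1   5   3   2   0   2   4   2   3   1   4   4   1   2   4   1   4   2   3
148   1   1   6   5   4   4   0   4   3   4   0   2   0   2   3   4   3   4   5   4   0   1   2   1   3   2   1   3   3   1   5   1   2   1   3   0   2   1   5   3
150   0   4   4   2   8   4   3   5   3   6   3   2   4   4   3   4   3   3   5   4   4   2   3   1   0   4   3   2   1   3   5   3   1   3   2   2   3   2   3   3
```

Side-view difference: the tip is about 10 px (36 mm) below the bars near rail x ≈ -118 mm, so it is well through the slot. Releasing.

>>> {"method": "step_arm", "body": {"increments": [{"grip": 0.3, "delta_pos": [0, 0, 0], "twist": 0}, {"grip": 0.5, "delta_pos": [0, 0, 0], "twist": 0}, {"grip": 0.5, "delta_pos": [0, 0, 0.01], "twist": 0}, {"grip": 0.5, "delta_pos": [0, 0, 0.02], "twist": 0}, {"grip": 0.5, "delta_pos": [0, 0, 0.03], "twist": 0}, {"grip": 0.5, "delta_pos": [0, 0, 0.04], "twist": 0}, {"grip": 0.5, "delta_pos": [-0.01, 0, 0.04], "twist": 0}, {"grip": 0.5, "delta_pos": [-0.03, -0.02, 0.02], "twist": 0}, {"grip": 0.5, "delta_pos": [-0.03, -0.025, 0], "twist": 0}, {"grip": 0.5, "delta_pos": [-0.03, -0.025, 0], "twist": 0}]}}

```text
clock: 38.3
position: [0.4475, 0.1451, 0.3566]
ee_rot: [0.001, 0.709, 0.001, -0.705]
contact_force: [0.2, -0.1, 0.3]
width: 0.0431
```

>>> {"method": "step_arm", "body": {"increments": [{"grip": 0.5, "delta_pos": [-0.01, -0.03, 0], "twist": 0}, {"grip": 0.5, "delta_pos": [0, -0.03, 0], "twist": 0}, {"grip": 0.5, "delta_pos": [0, -0.03, 0], "twist": 0}, {"grip": 0.5, "delta_pos": [0, -0.03, 0], "twist": 0}, {"grip": 0.5, "delta_pos": [0, -0.02, 0], "twist": 0}, {"grip": 0.5, "delta_pos": [0, 0, 0], "twist": 0}, {"grip": 0.5, "delta_pos": [0, 0, 0], "twist": 0}, {"grip": 0.5, "delta_pos": [0, 0, 0], "twist": 0}]}}

```text
clock: 38.97
position: [0.4377, 0.0059, 0.3544]
ee_rot: [0.0, 0.708, 0.001, -0.707]
contact_force: [-0.6, 0.7, 0.3]
width: 0.0428
```

Run:
```python
from h import *
np.set_printoptions(precision=4,suppress=True)
d=save('side','d30');a=save('scene','s30');s=d['state'];print(s['clock'],s['position'],s['contact_force'])
R=np.array([.5961,.2156,.1607]);t=np.radians(17)
P=lambda x:R+np.array([x*np.cos(t),0,-x*np.sin(t)])
# where hanging shanks should show (30 mm plumb below bars)
for x in(.035,.06,.075,.095,.115,.135): print(x,'side',proj(d,P(x)-[0,0,.03])[0].round(),'scene',proj(a,P(x)+[0,0,.008])[0].round())
A=cv2.resize(d['img'][118:178,218:318,::-1],(800,480),interpolation=3);
b=cv2.resize(a['img'][200:345,262:382,::-1],None,fx=.8,fy=.8)
A[360:480,0:100]=cv2.resize(a['img'][205:345,262:382,::-1],(100,120),interpolation=cv2.INTER_AREA)
cv2.imwrite('pics/c30.png',A)
```

```text
38.9667 [0.4377 0.0059 0.3544] [-0.5568  0.6826  0.3358]
0.035 side [270. 147.] scene [321. 264.]
0.06 side [276. 148.] scene [315. 273.]
0.075 side [280. 149.] scene [311. 278.]
0.095 side [285. 150.] scene [305. 285.]
0.115 side [290. 151.] scene [300. 293.]
0.135 side [295. 152.] scene [294. 300.]
```

View pics/c30.png

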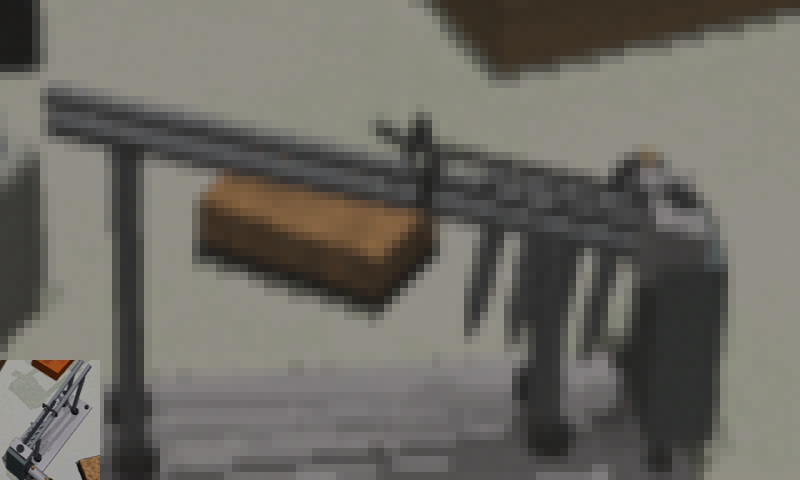

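Side crop: shanks hang at x ≈ 480, 520 and 600, and the fourth is hidden behind the leg at 540–575. That matches a 20 mm queue at rail x ≈ 68, 88, 108 and 128 mm, all nearly upright. I'll check that nothing is still moving and that the lid and bystanders are in place, then hand in.

>>> {"method": "step_arm", "body": {"increments": [{"grip": 0.5, "delta_pos": [0, 0, 0], "twist": 0}, {"grip": 0.5, "delta_pos": [0, 0, 0], "twist": 0}, {"grip": 0.5, "delta_pos": [0, 0, 0], "twist": 0}, {"grip": 0.5, "delta_pos": [0, 0, 0], "twist": 0}, {"grip": 0.5, "delta_pos": [0, 0, 0], "twist": 0}, {"grip": 0.5, "delta_pos": [0, 0, 0], "twist": 0}]}}

```text
clock: 39.57
position: [0.4376, 0.0055, 0.3536]
ee_rot: [-0.001, -0.707, -0.001, 0.707]
contact_force: [0.2, 0.2, 0.5]
width: 0.0425
```

Run:
```python
from h import *
d=save('side','d31');p=load('d30');o=load('d0');a=save('scene','s31');s0=load('s0')
D=lambda x,y,r:int((np.abs(x['img'].astype(int)-y['img'].astype(int)).sum(2)[r]>60).sum())
print('rail motion',D(d,p,np.s_[120:175,260:305]))
print('side glue,sander,arc',D(d,o,np.s_[115:162,200:226]),D(d,o,np.s_[136:156,242:262]),D(d,o,np.s_[215:268,315:345]))
print('scene glue,sander,arc',D(a,s0,np.s_[232:288,386:430]),D(a,s0,np.s_[310:352,352:415]),D(a,s0,np.s_[212:266,138:195]))
g=cv2.cvtColor(d['img'],cv2.COLOR_RGB2GRAY);g0=cv2.cvtColor(o['img'],cv2.COLOR_RGB2GRAY)
for r in(148,152,156): print(r,g0[r,272:300],g[r,272:300])
print(manip.get_state()['clock'],manip.get_state()['contact_force']); print(manip.sign_off())
```

```text
rail motion 0
side glue,sander,arc 104 0 0
scene glue,sander,arc 0 0 15
148 [ 69 125 135 135 134 134 134 134 135 134 134 126  94  57  47  51  46  45
  47  60  55  54  61  65  69  66  64  62] [ 72 133 143 143 142 113  67  49  70 132 129  74  51  49  50  54  49  48
  51  65  59  57  65  68  73  71  68  65]
152 [134 135 134 134 134 134 134 134 133 134 135 133  84  48  45  47  44  62
 124  98  57  48  77 127 124  85  61  58] [142 142 143 141 122  72  51  75 134 142  90  57  50  45  49  50  47  57
 122 128  76  49  65 123 129  90  64  60]
156 [133 133 134 133 134 134 134 133 134 135 135 132  76  44  45  45  56 114
  98  60  51  87 127 127 105  57  36  36] [141 142 143 141  80  50  76 134 141  91  57  51  47  47  49  48  56 110
 128  76  49  61 129 135 111  61  38  39]
39.6667 [ 0.120782   -0.60494032  0.6549377 ]
the job is handed in; nothing more can be done
None
```

I opened the box by lifting the lid over the lip and drawing it out, and laid the lid flat on the bench with its bar up. Both coach screws are loaded into the rail behind the two already there. I handed the job in at 39.7 s; the hand-in reports no verdict.

**How the screws went in:** the tool can only turn about vertical. So I rested each screw over the front lip to tilt its point down, regripped the head, and let it go with the point through the slot. Screw B slipped out of the first grip, falling back into the box, and I took it again by the shank.

**Last checks:**
- **Rail:** the side view shows two new shanks, one upright and the uppermost leaning slightly, up-slope of where the first two hung. Nothing on the rail moved between the last two side pictures. One of the four screws is hidden behind a rail leg, so I inferred it from the 20 mm queue spacing.
- **Bystanders:** the sander was unchanged in both views and the arc in the side view. The glue was unchanged in the scene view but differed by 104 pixels in the side view, which I put down to shadow without checking. The arc differed by 15 pixels in the scene view.
- **Lid:** I last saw it flat with the bar up right after laying it down, and did not look at it again before handing in. The robot ended in the air, touching nothing.

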